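# Load the mounting-angle feed chute

### The job

Get the feed chute ready and load it: take the thermostat out of the loading pan and lay it on the bench clear of the chute, and pull the sliding gate fully open. Then drop every aluminium mounting angle lying on the bench into the pan, foot down and with its upright flange on the left looking down the slope, so that it slides down the channel with its foot under the keeper bar (turned any other way it jams at the mouth); when all of them are down, push the gate fully shut behind them. Leave the flux tin, the tape roll and the capacitor where they are.

Things in the scene. Friction and masses are not known exactly. Their poses are not given: they have to be found in the camera images.
- chute: Feed chute on a base plate 440 x 110 x 10 mm, fixed to the bench. Origin on the bench top directly under the gate's plane and on the chute's centre line; x runs level along the chute in the downhill direction, y to the left looking downhill, z up. Base plate from x = -167 to +273 mm.
- channel: Sloping aluminium bed of the chute, slick (friction about 0.15). Origin on the bed's upper face, on the centre line, in the gate's plane, 160 mm above the bench; x points down the slope (26 degrees, 0.454 rad, below level), y left looking downhill, z square to the bed. It is 124 mm wide at the pan (uphill of x = -49 mm) and 42 mm over the channel walls.
- pan_middle (a point): Point on the bed of the open loading pan, on the centre line, 130 mm up the slope from the gate: drop the angles here. The pan is 118 mm wide between 5 mm side lips and ends 57 mm uphill of here in a 9 mm lip; from 25 mm below here two guides, 17 mm high, taper in from 64 to 34 mm wide over 60 mm, then parallel walls run on (20 mm high left, 11 mm right), reaching the gate after 45 mm.
- keeper_end (a point): Upper face of the blunt uphill end of the keeper bar, 10 mm below the gate. The bar covers the right 16 mm of the 34 mm wide channel, 11 mm above the bed, down to the end stop 300 mm below the gate; the left 18 mm is open above, for the flange. A wrongly turned angle stops here or at the guides, still within reach in the pan, and can be lifted out.
- gate (a joint): Sliding gate across the chute, in m: 0 = fully shut, 0.062 = fully open; it slides square to the chute towards the channel's -y (right, looking downhill) and stays where it is left (friction about 1.5 N). The 4 mm blade stands 16 mm above the bed.
- gate_knob (a point): Middle of the gate's round black knob (18 mm diameter, 26 mm long along the channel's z, so it leans 26 degrees downhill with the bed), 43 mm off the bed, 62 mm to the channel's -y from the blade's middle. It can be pinched from above.
- thermostat: Small grey box with a black knob on top, lying in the loading pan wedged between the guides about 75 mm uphill of the gate, tilted with the bed, its 50 mm side along the slope: box 37 x 50 x 26 mm (x, y, z), knob 26 mm diameter up to 39 mm. Origin: centre of its underside; z towards the knob. 70 g.
- angle_1: Loose aluminium mounting angle (L-shaped in section), 70 g: flat foot 56 x 30 x 6 mm (x, y, z) with an upright flange 8 mm thick along its +y long edge (y = 7 to 15 mm), 26 mm high over all. Origin: centre of the foot's underside; x along the 56 mm length, z up. It lies on the bench on its foot; the flange can be gripped from above. None if absent from this start (three to five are present).
- angle_2: Loose aluminium mounting angle (L-shaped in section), 70 g: flat foot 56 x 30 x 6 mm (x, y, z) with an upright flange 8 mm thick along its +y long edge (y = 7 to 15 mm), 26 mm high over all. Origin: centre of the foot's underside; x along the 56 mm length, z up. It lies on the bench on its foot; the flange can be gripped from above. None if absent from this start (three to five are present).
- angle_3: Loose aluminium mounting angle (L-shaped in section), 70 g: flat foot 56 x 30 x 6 mm (x, y, z) with an upright flange 8 mm thick along its +y long edge (y = 7 to 15 mm), 26 mm high over all. Origin: centre of the foot's underside; x along the 56 mm length, z up. It lies on the bench on its foot; the flange can be gripped from above. None if absent from this start (three to five are present).
- angle_4: Loose aluminium mounting angle (L-shaped in section), 70 g: flat foot 56 x 30 x 6 mm (x, y, z) with an upright flange 8 mm thick along its +y long edge (y = 7 to 15 mm), 26 mm high over all. Origin: centre of the foot's underside; x along the 56 mm length, z up. It lies on the bench on its foot; the flange can be gripped from above. None if absent from this start (three to five are present).
- angle_5: Loose aluminium mounting angle (L-shaped in section), 70 g: flat foot 56 x 30 x 6 mm (x, y, z) with an upright flange 8 mm thick along its +y long edge (y = 7 to 15 mm), 26 mm high over all. Origin: centre of the foot's underside; x along the 56 mm length, z up. It lies on the bench on its foot; the flange can be gripped from above. None if absent from this start (three to five are present).
- flux_tin: Bystander: yellow and white round tin, 65 mm diameter, 33 mm high, origin at the centre of its underside. Leave alone.
- tape_roll: Bystander: black tape roll lying flat, 63 mm diameter, 19 mm high, origin at the centre of its underside. Leave alone.
- capacitor: Bystander: white capacitor can standing upright, 35 mm diameter, 66 mm high over its two tabs, origin at the centre of its underside. Leave alone.
Mind the look-alikes: they are no part of the job. Leave any brown, pink or purple look-alike of the angle_1 alone.

How it is judged (in metres and radians):
On the way, in this order (a step that is already met when the one before it is completed fails the run):
1. the thermostat lies on the bench clear of the chute and the gate is fully open (height (world z) of thermostat below 0.03 m and contact force between thermostat and chute below 0.01 N and linear speed of thermostat below 0.03 m/s and value of joint gate above 0.055 m), for 0.2 s.
2. every angle present has slid down the channel past the gate (x of angle_1 in the frame of channel between 0.03 and 0.3 m and y of angle_1 in the frame of channel between -0.012 and 0.012 m and z of angle_1 in the frame of channel between -0.004 and 0.006 m and angle between the x axis of each of angle_1, angle_2, angle_3, angle_4, angle_5 and the x axis of channel, either way round below 0.25 rad and linear speed of each of angle_1, angle_2, angle_3, angle_4, angle_5 below 0.03 m/s and x of angle_2 in the frame of channel between 0.03 and 0.3 m and y of angle_2 in the frame of channel between -0.012 and 0.012 m and z of angle_2 in the frame of channel between -0.004 and 0.006 m and x of angle_3 in the frame of channel between 0.03 and 0.3 m and y of angle_3 in the frame of channel between -0.012 and 0.012 m and z of angle_3 in the frame of channel between -0.004 and 0.006 m and x of angle_4 in the frame of channel between 0.03 and 0.3 m and y of angle_4 in the frame of channel between -0.012 and 0.012 m and z of angle_4 in the frame of channel between -0.004 and 0.006 m and x of angle_5 in the frame of channel between 0.03 and 0.3 m and y of angle_5 in the frame of channel between -0.012 and 0.012 m and z of angle_5 in the frame of channel between -0.004 and 0.006 m), for 0.3 s.
At the end, for the whole second after the job is handed in: Every angle present lies on its foot and at rest in the channel, its middle at least 30 mm down the slope from the gate, within 12 mm of the centre line and 0.25 rad of the channel's direction; the gate is shut to within 4 mm; the thermostat lies at rest on the bench, not touching the chute (all of step 2 and value of joint gate below 0.004 m and height (world z) of thermostat below 0.03 m and contact force between thermostat and chute below 0.01 N and linear speed of thermostat below 0.03 m/s).
It fails at once if the flux tin is moved more than 40 mm (distance of flux_tin from where it was at the start of the episode above 0.04 m).
It fails at once if the tape roll is moved more than 40 mm (distance of tape_roll from where it was at the start of the episode above 0.04 m).
It fails at once if the capacitor is moved more than 40 mm (distance of capacitor from where it was at the start of the episode above 0.04 m).
Of angle_1, angle_2, angle_3, angle_4, angle_5 only 3 to 5 are there at a start; the rules pass over those that are not, and their reading is None.
At some moment in a run one of angle_1, angle_2, angle_3, angle_4, angle_5 may be knocked a few centimetres aside while the robot is not near it.
It also fails if it takes over 210 s, if anything falls off the work surface, if the arm or the gripper's body presses on something with over 40 N, if the wrist force passes 120 N, or if a joint passes its speed limit or range.

### The arm

A 6-joint arm with a two-finger parallel gripper is mounted at the origin on the work surface; the furniture and walls round the work are solid. World frame = base frame: x ahead of the robot, y to its left, z up, the work surface at z = 0. Lengths are in m, angles in degrees, forces in N, time in s.
With the tool pointing down it reaches from about 0.375 to 0.9 m from the base axis. Payload 3.1 kg.
Tool frame: the origin (TCP) lies at the centre of the arm's flange, where the gripper is bolted on; the fingertips stand 182 mm ahead of it and the grasp point (between the pads) lies 164 mm ahead of it; x points along the fingers, z is the direction in which the jaws open and shut, and the axes are right-handed (so a half turn about x gives the same grasp; the last joint's range is limited). The gripper opens to 87 mm and grips with 3 to 60 N. Pads are 19 mm wide; open, the fingers measure 117 mm over their backs; the gripper's body (75 mm by 190 mm) begins 51 mm behind the grasp point.
Start: joints at [-85.743, 30.224, 82.088, -0, 67.689, -10.227], TCP at [0.156, -0.605, 0.405] pointing down, gripper open.
Joint ranges: [-176.69, 176.69], [-43.24, 126.21], [12.49, 139.97], [-82, 262], [0, 151.66], [-163.58, 163.58]. Speed limits (degrees/s): [159.86, 159.86, 180, 180, 180, 180].

### API

Orientations are given as a 3x3 rotation matrix whose columns are the frame's x, y, z axes.
In Python, from rig import bot gives the robot as it stands.
- The arm moves only by the shell command python3 -m crank 'ROWS' [OPENING]. ROWS is JSON, a list of rows, each an object with "offset": the shift along the tool's x, y, z in m, a list of three; "spin": the turn about the tool's x in rad. A call has 1 to 12 rows; each row shifts and turns the commanded pose from where the row before left it, along the tool's axes as they then stand; what a row does not reach is not made up. A row lasts 1/10 s, in which the tool goes at most 50 mm and 8.59 degrees, less where a joint would pass 70% of its speed; a pose out of reach is approached as far as the arm can. A call is refused whole if a number of a shift passes 0.05 or a number of a turn 0.15, either way. A call with a gripper value outside its range is refused whole. OPENING is the finger opening in m, from 0 to 0.087, set as the call begins (- or left out, the last holds). The fingers move at their own pace and stop on an object; the grip force is fixed at half the most. Time passes only in rows, so rows that do not move let the fingers close. It gives the time, the measured TCP pose, the force and the opening at its end, in the units of the state.
- bot.read_state(): the state, without advancing time (a new reading comes with each control period).
- bot.capture(name): name is "scene" or "top"; returns a dict with "pixels" (420x560x3 uint8, blue, green, red), "depth" (420x560 float32, m along the optical axis (not along the pixel's ray), 0 where there is no reading), "K" (3x3 intrinsics, pixels), "k1" (the pictures are not rectified: a ray, as slopes to the right and down, at radius r is drawn at 1 + k1 r^2 times it, then the intrinsics apply), "world_to_cam" (4x4, takes a point from world to camera coordinates). Camera axes: x right, y up, looking along -z (the intrinsics and any distortion apply to the point x, -y, -z); pixel columns grow to the right and rows downward; lengths in m; the calibration is good to about 2 mm. A picture is of the moment at which its call begins.
- bot.hand_in(): hands the job in, once; it reports no verdict.
Trained networks look in a picture, given as the dict that the camera call returned (one of the last four; its "shot" number tells which), for a name from the list of things; names that differ only in an ending like _2 or _b are one class to them, and where a whole thing is asked for, a point or a joint stands for the part that bears it (a point fixed in the world has none). Each returns a list of dicts, best first, with "p" (0 to 1); they miss things now and then, are a little off and sometimes report something else, mostly with a low value. They report only what shows in the picture. A call takes as long as a camera call. They do not tell look-alikes from the thing itself.
- bot.regions_of(label, picture): "region" (420x560 bool, what is visible of it) and "extent" ([centre column, centre row, width, height] in pixels, round what is visible of it).
The state is a dict: "time_s": time; "joint_positions": joint angles; "qvel": joint speeds; "tau": joint torques, N m; "position": TCP position; "tcp_rot": TCP orientation; "force": force on the tool from outside, world axes, zero at the start; "moment": the same for the moment, N m; "opening": opening from 0.0 (shut) to 1.0 (fully open).
Only numpy, scipy, OpenCV 4.12 (cv2) and the standard library are available. Lean on these libraries where they do the work, as an engineer would, in place of code of your own. Each camera call takes 0.05 s, during which the arm holds its last target.

## Working session

There is one attempt and no reset: what is moved stays moved. The work goes in short steps, Python scripts to look and compute and a shell command to move; the robot and the scene stay as the last step left them, time stands still between calls to the robot, and variables do not carry over. Pictures are saved under pics/ and viewed, and the job is handed in when it is done.

```bash
ls; mkdir -p pics; cat > h.py <<'E'
import numpy as np, cv2
from rig import bot
def cap(n,f=None):
    c=bot.capture(n)
    if f: cv2.imwrite('pics/'+f,c['pixels'])
    return c
def unproj(c,u,v,d):
    K=c['K'];k1=c['k1']
    xd=np.stack([(np.asarray(u,float)-K[0,2])/K[0,0],(np.asarray(v,float)-K[1,2])/K[1,1]],-1)
    x=xd.copy()
    for _ in range(20): x=xd/(1+k1*(x**2).sum(-1,keepdims=True))
    d=np.asarray(d,float)
    p=np.stack([x[...,0]*d,-x[...,1]*d,-d,np.ones_like(d)],-1)
    return (p@np.linalg.inv(c['world_to_cam']).T)[...,:3]
def proj(c,P):
    P=np.atleast_2d(P);q=np.c_[P,np.ones(len(P))]@c['world_to_cam'].T
    x=np.c_[q[:,0]/-q[:,2],-q[:,1]/-q[:,2]]
    x=x*(1+c['k1']*(x**2).sum(1,keepdims=True))
    return x*[c['K'][0,0],c['K'][1,1]]+[c['K'][0,2],c['K'][1,2]]
def cloud(c):
    v,u=np.mgrid[:420,:560]
    return unproj(c,u,v,c['depth'])
E
python3 - <<'E'
from h import *
print(bot.read_state())
for n in('scene','top'):
    c=cap(n,n+'0.png');print(n,c['K'],c['k1'],np.linalg.inv(c['world_to_cam']).round(3),(c['depth']>0).mean())
E
```

```text
pics
{'time_s': 0.0, 'joint_positions': array([-8.57440175e+01,  3.02780126e+01,  8.21564561e+01, -2.86821131e-05,
        6.76877183e+01, -1.02281989e+01]), 'qvel': array([ 0.0197274 , -0.10868558, -0.06089359,  0.03839407, -0.08498968,
       -0.01135704]), 'tau': array([ 4.84416923e-04, -4.40039134e+01, -1.76591992e+01,  6.33283798e-02,
        5.80472499e-02, -1.71294791e-04]), 'position': array([ 0.15631352, -0.60478306,  0.40378104]), 'tcp_rot': array([[-1.58725057e-04,  9.68216712e-01,  2.50112720e-01],
       [ 2.12664979e-03,  2.50112484e-01, -9.68214451e-01],
       [-9.99997726e-01,  3.78222268e-04, -2.09875698e-03]]), 'force': array([ 0.20870626, -0.98834347,  0.1943182 ]), 'moment': array([ 0.04037095, -0.02147692,  0.02584549]), 'opening': 1.000697195627851}
scene [[402.03261646   0.         282.12381574]
 [  0.         402.03261646 204.10414351]
 [  0.           0.           1.        ]] 0.02403773414546665 [[-0.71   0.529 -0.465  0.075]
 [-0.704 -0.54   0.461  0.421]
 [-0.007  0.655  0.756  0.914]
 [ 0.     0.     0.     1.   ]] 0.9959098639455782
top [[413.55413258   0.         278.65505401]
 [  0.         413.55413258 205.61365208]
 [  0.           0.           1.        ]] -0.0938437608570521 [[-0.019  0.988 -0.155  0.392]
 [-1.    -0.021 -0.011 -0.036]
 [-0.014  0.155  0.988  1.276]
 [ 0.     0.     0.     1.   ]] 0.9959863945578231
```

View pics/scene0.png

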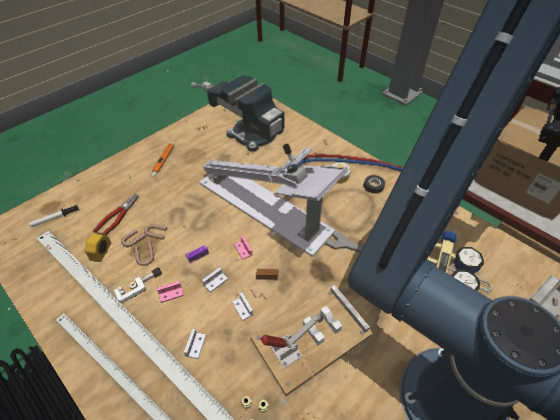

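View pics/top0.png

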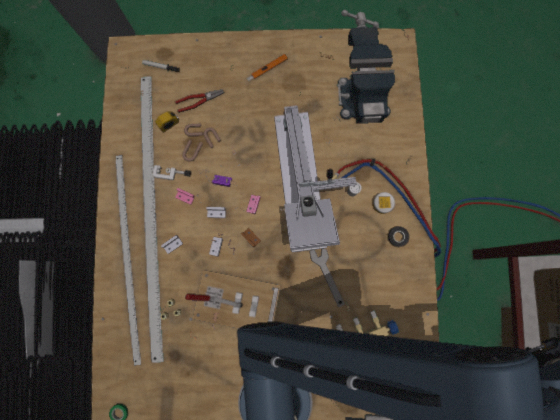

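The scene view shows three silver angles at about (214,279), (243,305) and (195,344). In the top view they are at (216,212), (215,245) and (172,244). The pink, purple and brown ones are look-alikes. The chute runs away from the robot, with the thermostat at top (308,203).

```bash
python3 - <<'E'
from h import *
for n in('scene','top'):
    c=cap(n); P=cloud(c)
    for l in('angle_1','thermostat','gate_knob','chute','flux_tin','tape_roll','capacitor'):
        for r in bot.regions_of(l,c):
            m=r['region']&(c['depth']>0)
            if m.sum()<3: continue
            print(n,l,round(r['p'],2),np.round(r['extent']),m.sum(),np.median(P[m],0).round(3),'zmax',P[m][:,2].max().round(3),'bgr',np.median(c['pixels'][m],0))
    np.save(n+'P.npy',P)
    b=(235,140,110,90) if n=='top' else (180,130,190,130)
    b=(150,80,200,180) if n=='top' else b
    x,y,w,h=b
    cv2.imwrite(f'pics/{n}crop.png',cv2.resize(c['pixels'][y:y+h,x:x+w],None,fx=(3 if n=='top' else 4),fy=(3 if n=='top' else 4),interpolation=2))
E
```

```text
scene angle_1 0.98 [194. 343.  21.  21.] 389 [0.475 0.31  0.008] zmax 0.03 bgr [224. 219. 222.]
scene angle_1 0.85 [245. 307.  22.  30.] 285 [0.464 0.171 0.007] zmax 0.03 bgr [224. 220. 222.]
scene angle_1 0.79 [167. 292.  24.  21.] 426 [0.63  0.271 0.007] zmax 0.03 bgr [153. 149. 218.]
scene angle_1 0.75 [199. 255.  23.  18.] 223 [0.663 0.155 0.014] zmax 0.029 bgr [108.  68. 118.]
scene angle_1 0.67 [213. 278.  27.  21.] 318 [0.576 0.174 0.007] zmax 0.029 bgr [201. 194. 196.]
scene angle_1 0.64 [245. 248.  16.  23.] 213 [0.591 0.056 0.007] zmax 0.03 bgr [173. 142. 233.]
scene angle_1 0.63 [267. 274.  27.  12.] 239 [0.489 0.069 0.012] zmax 0.029 bgr [ 52.  83. 123.]
scene angle_1 0.47 [274. 201. 144. 112.] 7176 [ 0.614 -0.087  0.013] zmax 0.253 bgr [129.  129.5 133. ]
scene thermostat 0.62 [296. 173.  26.  20.] 336 [ 0.55  -0.095  0.218] zmax 0.232 bgr [109. 111. 111.]
scene gate_knob 0.62 [283. 161.  20.  31.] 170 [ 0.627 -0.156  0.175] zmax 0.214 bgr [118.5 118.  117.5]
scene chute 0.86 [275. 200. 145. 115.] 6952 [ 0.612 -0.086  0.013] zmax 0.253 bgr [129. 126. 129.]
scene flux_tin
[... 744 characters left out ...]
4.  107.  167.5]
top angle_1 0.43 [186. 198.  19.  14.] 166 [0.629 0.273 0.008] zmax 0.032 bgr [123.  99. 165.]
top thermostat 0.58 [309. 207.  14.  20.] 248 [ 0.555 -0.1    0.224] zmax 0.235 bgr [81. 80. 80.]
top gate_knob 0.49 [318. 178.  30.  17.] 137 [ 0.628 -0.154  0.173] zmax 0.216 bgr [91. 87. 86.]
top chute 0.68 [315. 181.  84. 148.] 5671 [ 0.63  -0.089  0.158] zmax 0.256 bgr [132. 125. 128.]
top flux_tin 0.6 [382. 201.  16.  20.] 390 [ 0.589 -0.341  0.033] zmax 0.04 bgr [100.5 123.5 145. ]
top tape_roll 0.55 [398. 238.  22.  21.] 289 [ 0.488 -0.388  0.019] zmax 0.026 bgr [49. 50. 52.]
top capacitor 0.56 [356. 189.  14.  12.] 110 [ 0.63  -0.25   0.056] zmax 0.164 bgr [152. 151. 156.]
```

View pics/scenecrop.png

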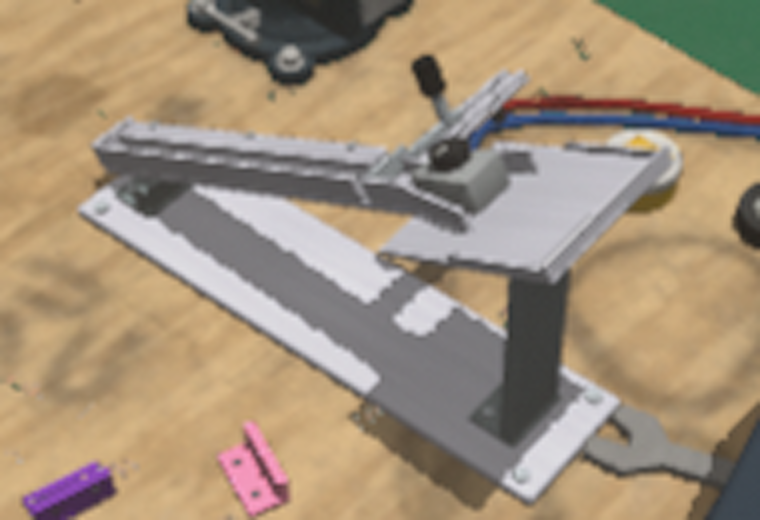

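View pics/topcrop.png

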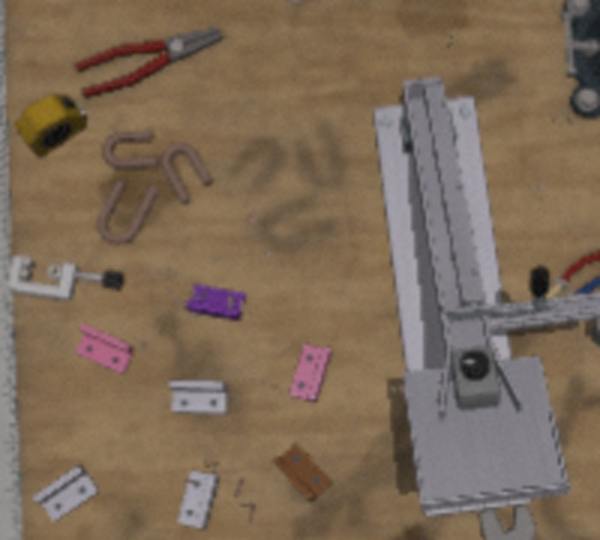

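```bash
cat >> h.py <<'E'
def angles(c,show=False):
    P=cloud(c);out=[]
    for r in bot.regions_of('angle_1',c):
        m=r['region']&(c['depth']>0)
        if m.sum()<30 or m.sum()>1500: continue
        px=c['pixels'][m].astype(float)
        sat=np.median(px.max(1)-px.min(1))
        if sat>25: continue
        m2=cv2.dilate(m.astype(np.uint8),np.ones((5,5)))>0
        p=P[m2&(c['depth']>0)]; p=p[(p[:,2]>0.0035)&(p[:,2]<0.045)]
        (cx,cy),(w,h),a=cv2.minAreaRect((p[:,:2]*1000).astype(np.float32))
        if w<h: w,h=h,w;a+=90
        hi=p[p[:,2]>0.018]
        # flange line
        f=hi.mean(0) if len(hi) else [0]*3
        out.append((r['p'],cx,cy,w,h,a,f[0]*1000,f[1]*1000,len(hi)))
    return out
E
python3 - <<'E'
from h import *
cs={n:cap(n) for n in('scene','top')}
plate=[]
for n,c in cs.items():
    for a in angles(c): print(n,np.round(a,2))
    P=cloud(c);m=(c['depth']>0)
    q=P[m]; 
    r=[x for x in bot.regions_of('chute',c)][0]['region']
    q=P[m&r]; 
    for lo,hi,nm in((0.005,0.016,'plate'),):
        s=q[(q[:,2]>lo)&(q[:,2]<hi)];plate.append(s)
        print(n,nm,len(s),s.min(0),s.max(0),cv2.minAreaRect((s[:,:2]*1000).astype(np.float32)))
s=np.vstack(plate);print(cv2.minAreaRect((s[:,:2]*1000).astype(np.float32)))
# pan plane: points z>0.15 x<0.56
for n,c in cs.items():
    P=cloud(c);r=[x for x in bot.regions_of('chute',c)][0]['region']
    q=P[r&(c['depth']>0)];s=q[(q[:,2]>0.2)&(q[:,0]<0.52)]
    A=np.c_[s[:,:2],np.ones(len(s))];w=np.linalg.lstsq(A,s[:,2],rcond=None)[0]
    res=s[:,2]-A@w;k=abs(res)<.003;w=np.linalg.lstsq(A[k],s[k,2],rcond=None)[0]
    print(n,'plane',w,'slope',np.degrees(np.arctan(np.hypot(*w[:2]))),'downhill yaw',np.degrees(np.arctan2(-w[1],-w[0])),k.sum())
    q=q[(q[:,2]>0.12)]
    print(cv2.boxPoints(cv2.minAreaRect((s[:,:2]*1000).astype(np.float32))))
E
```

```text
scene [  0.85 572.72 175.6   64.33  33.7   85.26 582.1  172.69  94.  ]
scene [  0.61 477.88 311.65  60.61  43.1  127.05 483.72 315.41 114.  ]
scene plate 3575 [ 0.44619489 -0.16684125  0.00500481] [ 0.88539227 -0.01556356  0.01595443] ((668.2705688476562, -90.2015380859375), (438.6844787597656, 112.63489532470703), 6.329014778137207)
top [  0.76 576.14 177.42  70.36  44.36  88.73 585.28 173.62  56.  ]
top [  0.74 468.79 176.69  65.37  46.69 164.5  466.15 164.44  56.  ]
top [  0.68 478.8  311.28  72.14  52.76 122.61 485.27 315.43  60.  ]
top plate 1595 [ 0.45001148 -0.16406703  0.00508284] [ 0.89278824 -0.01201481  0.01599986] ((671.4129028320312, -88.43233489990234), (437.5971374511719, 109.98477172851562), 5.963171005249023)
((669.7557373046875, -89.88383483886719), (441.40765380859375, 112.87183380126953), 6.12045955657959)
scene plane [-0.51237082 -0.05291764  0.46778259] slope 27.252825568601214 downhill yaw 5.896599473219728 776
[[ 439.51767   -50.902473]
 [ 451.91867  -176.7463  ]
 [ 532.0978   -168.84521 ]
 [ 519.6968    -43.00139 ]]
top plane [-0.51155219 -0.05065065  0.46998791] slope 27.205594337646083 downhill yaw 5.6546339862251855 1000
[[ 441.6786    -50.223568]
 [ 454.3374   -173.2951  ]
 [ 532.341    -165.27185 ]
 [ 519.6822    -42.200317]]
```

```bash
cat >> h.py <<'E'
O=np.array([.6171,-.0952,0]);YAW=np.radians(6.0);SL=np.radians(26)
d=np.array([np.cos(YAW),np.sin(YAW),0]);l=np.array([-np.sin(YAW),np.cos(YAW),0]);k=np.array([0,0,1.])
def ch(x,y,z): # channel frame -> world
    return O+.16*k+x*(np.cos(SL)*d-np.sin(SL)*k)+y*l+z*(np.sin(SL)*d+np.cos(SL)*k)
def inv(p):
    q=np.asarray(p)-O-.16*k;return np.array([q@(np.cos(SL)*d-np.sin(SL)*k),q@l,q@(np.sin(SL)*d+np.cos(SL)*k)])
def go(g=None,jaw=None):
    """offset to put grasp point at g (world); jaw = wanted angle of tool y, deg"""
    s=bot.read_state();R=s['tcp_rot'];p=s['position'];gp=p+.164*R[:,0]
    phi=np.degrees(np.arctan2(R[1,1],R[0,1]))
    print('t %.1f grasp %s phi %.1f j %s open %.3f F %s'%(s['time_s'],gp.round(4),phi,s['joint_positions'].round(0),s['opening']*.087,s['force'].round(1)))
    if g is not None:
        if jaw is not None:
            dd=(jaw-phi+90)%180-90; print('spin total %.3f rad'%np.radians(-dd))
            f=np.radians(phi+dd);R=np.array([[0,np.cos(f),np.sin(f)],[0,np.sin(f),-np.cos(f)],[-1,0,0]])
        print('offset tool',(R.T@(np.asarray(g)-gp)).round(4),'world',(np.asarray(g)-gp).round(4))
E
python3 - <<'E'
from h import *
pts=dict(knob=(0,-.062,.043),knobtop=(0,-.062,.056),pan1=(-.187,.062,0),pan2=(-.187,-.062,0),pan3=(-.049,.062,0),pan4=(-.049,-.062,0),th=(-.075,0,.039),thb=(-.075,0,.026),kee=(.01,-.009,.011),end=(.3,.017,0),end2=(.3,-.017,0))
for n in('scene','top'):
    c=cap(n);s=4
    x,y,w,h=(180,130,190,140) if n=='scene' else (260,95,100,160)
    im=cv2.resize(c['pixels'][y:y+h,x:x+w],None,fx=s,fy=s,interpolation=2)
    for nm,p in pts.items():
        u=proj(c,ch(*p))[0]; q=tuple(int(round(t)) for t in ((u[0]-x+.5)*s,(u[1]-y+.5)*s))
        cv2.drawMarker(im,q,(0,0,255),cv2.MARKER_CROSS,9,1)
    cv2.imwrite(f'pics/{n}ov.png',im[:600])
print(ch(0,-.062,.043),ch(-.075,0,.0325))
go(ch(0,-.062,.043)+[0,0,.15],6)
E
```

```text
[ 0.64232746 -0.15489     0.19864814] [ 0.56422874 -0.10075699  0.22208864]
t 1.4 grasp [ 0.1564 -0.6051  0.2407] phi 14.5 j [-86.  30.  82.   0.  68. -10.] open 0.088 F [ 1.1 -0.  -0. ]
spin total 0.148 rad
offset tool [-0.1079  0.5304 -0.3969] world [0.486  0.4502 0.1079]
```

View pics/sceneov.png

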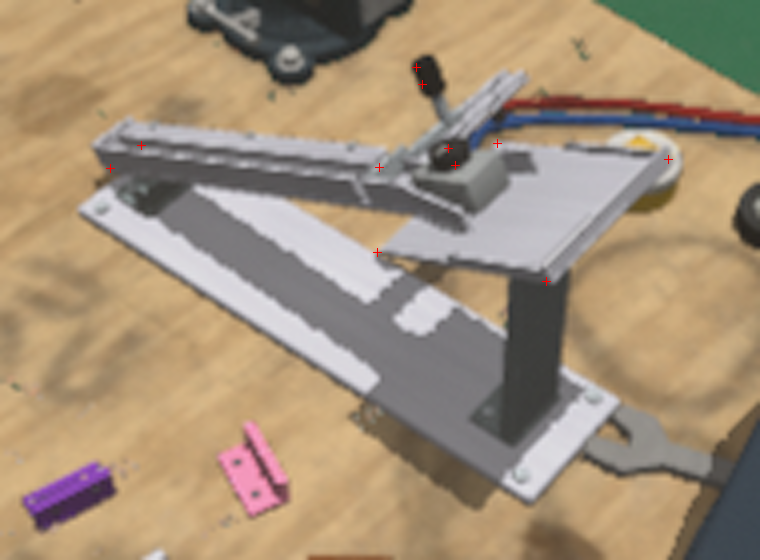

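View pics/topov.png

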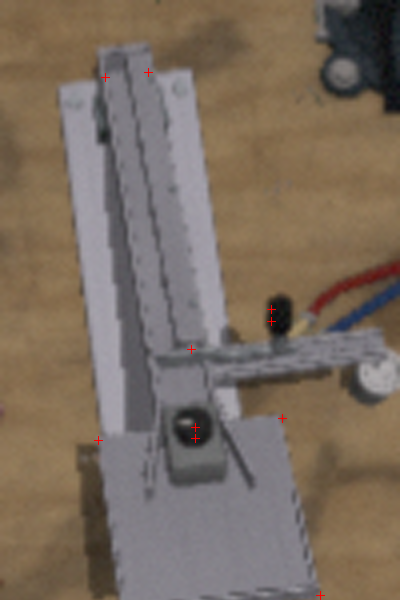

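```bash
cat >> h.py <<'E'
def ray(c,u,v):
    a=unproj(c,u,v,1.0);o=np.linalg.inv(c['world_to_cam'])[:3,3];r=a-o;return o,r/np.linalg.norm(r)
def tri(rs):
    A=0;b=0
    for o,r in rs: M=np.eye(3)-np.outer(r,r);A=A+M;b=b+M@o
    return np.linalg.solve(A,b)
def dark(c,g,rad=14,th=60):
    u,v=proj(c,g)[0];H,W=np.mgrid[:420,:560]
    m=(c['pixels'].max(2)<th)&(np.hypot(W-u,H-v)<rad)
    n,lab,st,ce=cv2.connectedComponentsWithStats(m.astype(np.uint8))
    i=1+np.argmax(st[1:,4]);return ce[i],st[i],lab==i
E
python3 - <<'E'
from h import *
for nm,g in(('knob',ch(0,-.065,.043)),('th',ch(-.075,0,.034))):
    rs=[]
    for n in('scene','top'):
        c=cap(n);ce,st,m=dark(c,g);P=cloud(c)[m];rs.append(ray(c,*ce));print(nm,n,ce,st,np.median(P,0).round(4))
    t=tri(rs);print(t,inv(t).round(4))
E
```

```text
knob scene [286.73333333 148.64444444] [284 144   7  10  45] [ 0.6402 -0.1583  0.2054]
knob top [329.50980392 173.62745098] [327 169   6  11  51] [ 0.6431 -0.1603  0.2082]
[ 0.64419228 -0.16157591  0.19990511] [ 0.0005 -0.0688  0.0446]
th scene [292.         169.48387097] [288 167   9   6  31] [ 0.5588 -0.0927  0.2267]
th top [308.13432836 201.50746269] [303 197  10  10  67] [ 0.5646 -0.1001  0.2288]
[ 0.56713032 -0.10127037  0.21697692] [-0.0702 -0.0008  0.0291]
```

```bash
python3 -m crank '[{"offset":[-0.04,0,0],"spin":0.074},{"offset":[-0.04,0,0],"spin":0.074},{"offset":[-0.03,0,0],"spin":0},{"offset":[0,0.04,-0.03],"spin":0},{"offset":[0,0.04,-0.03],"spin":0},{"offset":[0,0.04,-0.03],"spin":0},{"offset":[0,0.04,-0.03],"spin":0},{"offset":[0,0.04,-0.03],"spin":0},{"offset":[0,0.04,-0.03],"spin":0},{"offset":[0,0.04,-0.03],"spin":0},{"offset":[0,0.04,-0.03],"spin":0},{"offset":[0,0.04,-0.03],"spin":0}]' 0.05; python3 - <<'E'
from h import *
go(np.array([.643,-.161,.27]),6)
E
```

```text
time_s: 2.8
position: [0.4873, -0.2972, 0.515]
tcp_rot: [[0.0, 0.995, 0.105], [-0.0, 0.105, -0.995], [-1.0, 0.0, 0.0]]
force: [-0.3, -1.0, -0.2]
opening: 0.573
t 2.8 grasp [ 0.4874 -0.2973  0.351 ] phi 6.0 j [-43.  20.  82.  -0.  79.  41.] open 0.050 F [-0.3 -1.  -0.2]
spin total -0.000 rad
offset tool [ 0.081   0.169  -0.1193] world [ 0.1556  0.1363 -0.081 ]
```

```bash
python3 -m crank '[{"offset":[0,0.034,-0.024],"spin":0},{"offset":[0,0.034,-0.024],"spin":0},{"offset":[0,0.034,-0.024],"spin":0},{"offset":[0,0.034,-0.024],"spin":0},{"offset":[0,0.033,-0.023],"spin":0},{"offset":[0.04,0,0],"spin":0},{"offset":[0.04,0,0],"spin":0},{"offset":[0,0,0],"spin":0}]'; python3 - <<'E'
from h import *
go(np.array([.643,-.161,.207]),6)
c=cap('scene');cv2.imwrite('pics/k1.png',cv2.resize(c['pixels'][80:230,180:380],None,fx=4,fy=4,interpolation=2))
E
```

```text
time_s: 3.6
position: [0.6403, -0.1617, 0.4283]
tcp_rot: [[-0.013, 0.994, 0.105], [0.006, 0.106, -0.994], [-1.0, -0.012, -0.007]]
force: [-1.1, -1.1, -1.3]
opening: 0.578
t 3.6 grasp [ 0.6381 -0.1608  0.2643] phi 6.1 j [-24.  32.  75.  -0.  74.  60.] open 0.050 F [-1.1 -1.1 -1.3]
spin total 0.001 rad
offset tool [0.0573 0.0048 0.0007] world [ 0.0049 -0.0002 -0.0573]
```

View pics/k1.png

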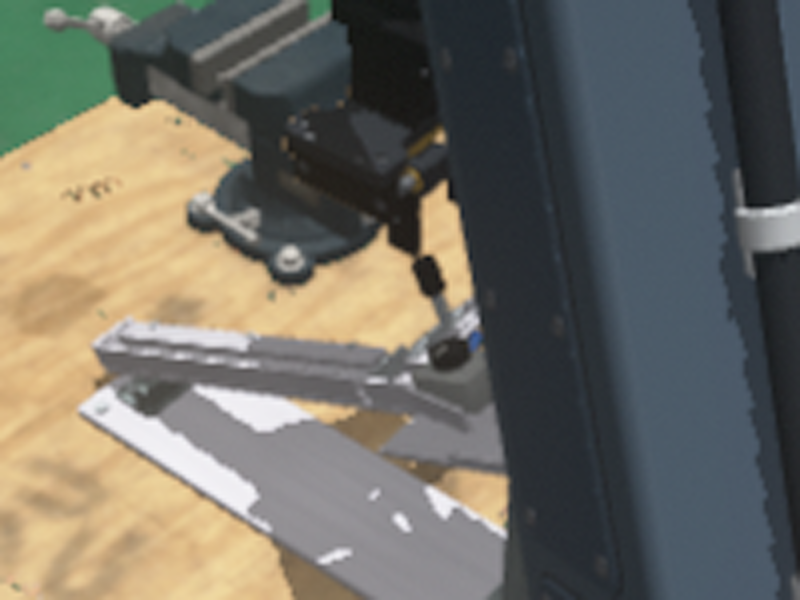

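The view shows the jaw hanging just above the knob at about (430,275) in the crop, lined up with it. I'll go down and close.

```bash
python3 -m crank '[{"offset":[0.02,0.002,0],"spin":0},{"offset":[0.02,0.001,0],"spin":0},{"offset":[0.017,0,0],"spin":0},{"offset":[0,0,0],"spin":0},{"offset":[0,0,0],"spin":0}]'; python3 -m crank '[{"offset":[0,0,0],"spin":0},{"offset":[0,0,0],"spin":0},{"offset":[0,0,0],"spin":0},{"offset":[0,0,0],"spin":0},{"offset":[0,0,0],"spin":0}]' 0.0; python3 - <<'E'
from h import *
go(np.array([.643,-.161,.207]),6);print(inv(bot.read_state()['position']-[0,0,.164]))
E
```

```text
time_s: 4.15
position: [0.6453, -0.1632, 0.3801]
tcp_rot: [[0.003, 0.995, 0.104], [-0.001, 0.104, -0.995], [-1.0, 0.003, 0.002]]
force: [-0.1, 0.4, 0.1]
opening: 0.571
time_s: 4.65
position: [0.6447, -0.1625, 0.3779]
tcp_rot: [[0.0, 0.995, 0.104], [0.0, 0.104, -0.995], [-1.0, 0.0, -0.0]]
force: [-0.2, 2.4, 1.3]
opening: 0.208
t 4.7 grasp [ 0.6447 -0.1625  0.2139] phi 6.0 j [-24.  35.  77.   0.  68.  60.] open 0.018 F [-0.2  2.4  1.3]
spin total -0.000 rad
offset tool [ 0.0069 -0.0016 -0.0016] world [-0.0017  0.0015 -0.0069]
[-0.00528409 -0.06982196  0.05744454]
```

The fingers stopped at 18 mm, so they have the knob. Pulling along tool +z.

```bash
python3 -m crank '[{"offset":[0.003,0,0.01],"spin":0},{"offset":[0,0,0.012],"spin":0},{"offset":[0,0,0.012],"spin":0},{"offset":[0,0,0.012],"spin":0},{"offset":[0,0,0.007],"spin":0},{"offset":[0,0,0.003],"spin":0},{"offset":[0,0,0],"spin":0}]'; python3 - <<'E'
from h import *
go();print(inv(bot.read_state()['position']-[0,0,.164]))
E
```

```text
time_s: 5.35
position: [0.6504, -0.2174, 0.3777]
tcp_rot: [[0.001, 0.995, 0.104], [0.003, 0.104, -0.995], [-1.0, 0.001, -0.003]]
force: [-3.8, 5.4, 12.9]
opening: 0.195
t 5.3 grasp [ 0.6505 -0.2168  0.2137] phi 6.0 j [-28.  37.  74.   0.  69.  56.] open 0.017 F [-3.8  5.4 12.9]
[-0.0052598  -0.12496478  0.05721576]
```

```bash
python3 -m crank '[{"offset":[-0.003,0,0.003],"spin":0},{"offset":[0,0,0.002],"spin":0},{"offset":[0,0,0],"spin":0}]'; python3 - <<'E'
from h import *
go();print(inv(bot.read_state()['position']-[0,0,.164]))
E
```

```text
time_s: 5.65
position: [0.6508, -0.219, 0.3778]
tcp_rot: [[-0.003, 0.994, 0.105], [0.012, 0.105, -0.994], [-1.0, -0.001, -0.012]]
force: [-1.3, 13.6, 5.5]
opening: 0.198
t 5.7 grasp [ 0.6504 -0.217   0.2138] phi 6.0 j [-28.  37.  74.   1.  70.  56.] open 0.017 F [-1.3 13.6  5.5]
[-0.00505994 -0.1266665   0.05741821]
```

```bash
python3 -m crank '[{"offset":[0,0,-0.004],"spin":0},{"offset":[0,0,0],"spin":0},{"offset":[0,0,0],"spin":0},{"offset":[-0.04,0,0],"spin":0},{"offset":[-0.04,0,0],"spin":0},{"offset":[-0.04,0,0],"spin":0},{"offset":[0,0,0],"spin":0}]' 0.05; python3 - <<'E'
from h import *
rs=[]
for n in('scene','top'):
  c=cap(n,n+'a.png')
  ce,st,m=dark(c,ch(0,-.124,.043));rs.append(ray(c,*ce));print(ce,st)
print(inv(tri(rs)))
go(np.array([.566,-.1006,.32]),6)
E
```

```text
time_s: 6.35
position: [0.6516, -0.2206, 0.5055]
tcp_rot: [[0.013, 0.995, 0.104], [-0.007, 0.104, -0.995], [-1.0, 0.012, 0.009]]
force: [0.5, -1.0, 1.5]
opening: 0.566
[309.95121951 137.02439024] [307 127   7  21  82]
[347.37195122 176.14634146] [337 165  25  19 164]
[-0.03573451 -0.11559378  0.05563681]
t 6.5 grasp [ 0.651  -0.2203  0.3351] phi 6.0 j [-28.  31.  66.  -0.  83.  56.] open 0.050 F [ 0.5 -0.4 -1.1]
spin total -0.001 rad
offset tool [ 0.0151 -0.072  -0.1279] world [-0.085   0.1197 -0.0151]
```

View pics/topa.png

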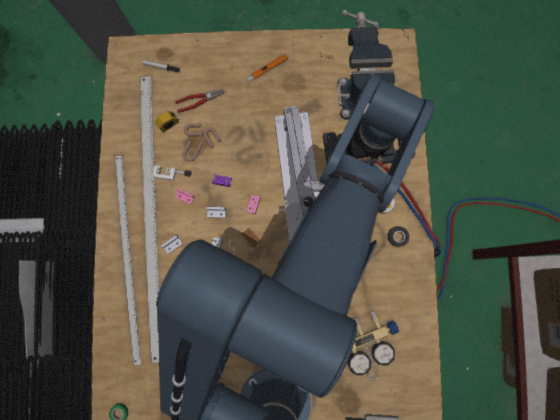

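The arm hides the gate in the top view. The bench to the right, around (375,340), now shows and has no angles on it. Next the thermostat.

```bash
python3 -m crank '[{"offset":[0,-0.024,-0.042],"spin":0},{"offset":[0,-0.024,-0.043],"spin":0},{"offset":[0,-0.024,-0.043],"spin":0},{"offset":[0.015,0,0],"spin":0},{"offset":[0,0,0],"spin":0},{"offset":[0,0,0],"spin":0}]'; python3 - <<'E'
from h import *
go(np.array([.566,-.1006,.239]),6)
c=cap('scene');cv2.imwrite('pics/t1.png',cv2.resize(c['pixels'][80:230,180:380],None,fx=4,fy=4,interpolation=2))
E
```

```text
time_s: 7.05
position: [0.5659, -0.1, 0.4815]
tcp_rot: [[-0.002, 0.995, 0.104], [0.0, 0.104, -0.995], [-1.0, -0.002, -0.001]]
force: [-0.6, -0.6, 0.4]
opening: 0.575
t 7.0 grasp [ 0.5655 -0.0999  0.3175] phi 6.0 j [-21.  22.  84.  -0.  74.  63.] open 0.050 F [-0.6 -0.6  0.4]
spin total -0.000 rad
offset tool [0.0785 0.0004 0.0007] world [ 0.0005 -0.0007 -0.0785]
```

View pics/t1.png

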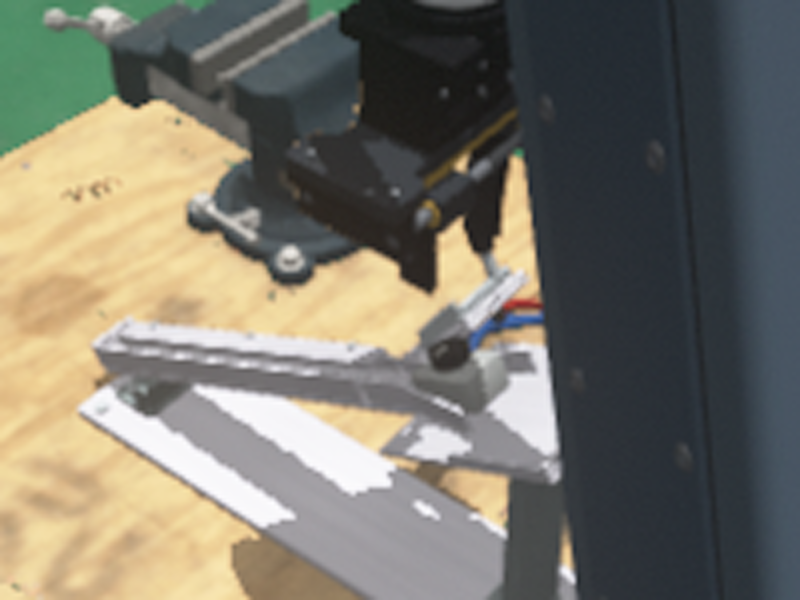

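The gripper hangs straight over the thermostat knob at (450,350), and the gate is out of the channel. Going down.

```bash
python3 -m crank '[{"offset":[0.03,0,0],"spin":0},{"offset":[0.025,0,0],"spin":0},{"offset":[0.016,0,0],"spin":0},{"offset":[0.008,0,0],"spin":0},{"offset":[0,0,0],"spin":0},{"offset":[0,0,0],"spin":0}]'; python3 -m crank '[{"offset":[0,0,0],"spin":0},{"offset":[0,0,0],"spin":0},{"offset":[0,0,0],"spin":0},{"offset":[0,0,0],"spin":0}]' 0.0; python3 - <<'E'
from h import *
go(np.array([.566,-.1006,.239]),6)
E
```

```text
time_s: 7.7
position: [0.5664, -0.1002, 0.4043]
tcp_rot: [[0.001, 0.995, 0.104], [-0.001, 0.104, -0.995], [-1.0, 0.001, 0.001]]
force: [-0.6, -0.7, 0.9]
opening: 0.577
time_s: 8.1
position: [0.5657, -0.0995, 0.4042]
tcp_rot: [[0.001, 0.994, 0.105], [-0.001, 0.105, -0.994], [-1.0, 0.001, 0.001]]
force: [-0.3, -0.7, 1.3]
opening: 0.301
t 8.1 grasp [ 0.5659 -0.0996  0.2402] phi 6.0 j [-21.  26.  90.  -0.  64.  63.] open 0.026 F [-0.3 -0.7  1.3]
spin total 0.000 rad
offset tool [0.0012 0.     0.001 ] world [ 0.0001 -0.001  -0.0012]
```

```bash
python3 -m crank '[{"offset":[-0.01,-0.003,0],"spin":0},{"offset":[-0.02,-0.003,0],"spin":0},{"offset":[-0.03,0,0],"spin":0},{"offset":[-0.03,0,0],"spin":0},{"offset":[-0.03,0,0],"spin":0},{"offset":[0,0,0],"spin":0}]'; python3 - <<'E'
from h import *
go(np.array([.73,.06,.065]),6)
c=cap('scene');cv2.imwrite('pics/t2.png',cv2.resize(c['pixels'][80:230,180:380],None,fx=4,fy=4,interpolation=2))
E
```

```text
time_s: 8.7
position: [0.5602, -0.1002, 0.5292]
tcp_rot: [[0.01, 0.994, 0.105], [-0.004, 0.105, -0.994], [-1.0, 0.01, 0.005]]
force: [1.2, 0.2, 0.2]
opening: 0.281
t 8.7 grasp [ 0.5619 -0.1008  0.3652] phi 6.0 j [-21.  19.  81.   0.  80.  63.] open 0.024 F [1.2 0.2 0.2]
spin total 0.000 rad
offset tool [ 0.3002  0.184  -0.1424] world [ 0.1681  0.1608 -0.3002]
```

View pics/t2.png

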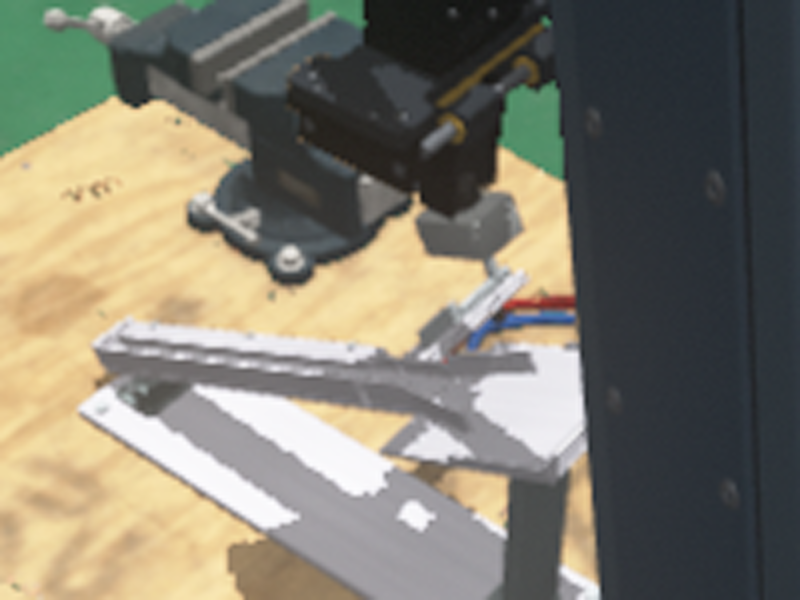

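The thermostat is in the gripper, at about (470,225) in the crop. Carrying it to (0.73, 0.08).

```bash
python3 -m crank '[{"offset":[0,0.018,-0.04],"spin":0},{"offset":[0,0.03,-0.035],"spin":0},{"offset":[0,0.035,-0.025],"spin":0},{"offset":[0,0.035,-0.025],"spin":0},{"offset":[0,0.035,-0.025],"spin":0},{"offset":[0,0.033,-0.012],"spin":0},{"offset":[0.05,0,0],"spin":0},{"offset":[0.05,0,0],"spin":0},{"offset":[0.05,0,0],"spin":0},{"offset":[0.05,0,0],"spin":0},{"offset":[0.04,0,0],"spin":0},{"offset":[0.03,0,0],"spin":0}]';python3 -m crank '[{"offset":[0,0,0],"spin":0},{"offset":[0,0,0],"spin":0}]'; python3 - <<'E'
from h import *
go(np.array([.73,.08,.064]),6)
c=cap('scene','t3.png')
E
```

```text
time_s: 9.95
position: [0.7256, 0.0805, 0.2481]
tcp_rot: [[-0.009, 0.994, 0.105], [0.0, 0.105, -0.995], [-1.0, -0.009, -0.001]]
force: [0.3, -0.6, -0.2]
opening: 0.279
time_s: 10.15
position: [0.7274, 0.0804, 0.2526]
tcp_rot: [[-0.003, 0.995, 0.105], [0.0, 0.105, -0.995], [-1.0, -0.003, -0.0]]
force: [1.4, 0.4, 0.7]
opening: 0.28
t 10.2 grasp [0.7269 0.0804 0.0886] phi 6.0 j [-2. 48. 71.  0. 61. 82.] open 0.024 F [1.4 0.4 0.7]
spin total 0.000 rad
offset tool [0.0246 0.003  0.0008] world [ 0.0031 -0.0004 -0.0246]
```

View pics/t3.png

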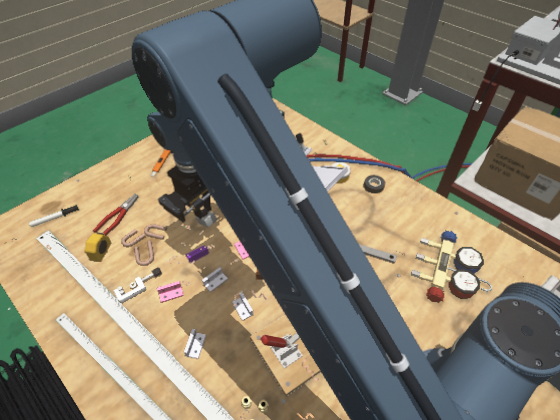

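The gripper is over clear bench, with the thermostat at about (205,215). I'll lower it and release.

```bash
python3 -m crank '[{"offset":[0.015,0,0],"spin":0},{"offset":[0.008,0,0],"spin":0},{"offset":[0.004,0,0],"spin":0},{"offset":[0,0,0],"spin":0}]';python3 -m crank '[{"offset":[0,0,0],"spin":0},{"offset":[0,0,0],"spin":0},{"offset":[0,0,0],"spin":0},{"offset":[-0.03,0,0],"spin":0},{"offset":[-0.05,0,0],"spin":0},{"offset":[-0.05,0,0],"spin":0},{"offset":[-0.05,0,0],"spin":0},{"offset":[0,-0.05,0],"spin":0},{"offset":[0,-0.05,0],"spin":0},{"offset":[0,-0.05,0],"spin":0}]' 0.07; python3 - <<'E'
from h import *
c=cap('scene','t4.png')
go()
for n in('scene','top'):
    c=cap(n,n+'b.png');P=cloud(c)
    for r in bot.regions_of('thermostat',c)[:2]:
        m=r['region']&(c['depth']>0);print(n,r['p'],r['extent'],np.median(P[m],0),P[m][:,2].max())
    for a in angles(c): print(n,np.round(a,2))
E
```

```text
time_s: 10.6
position: [0.7274, 0.0804, 0.2261]
tcp_rot: [[-0.001, 0.995, 0.105], [0.0, 0.105, -0.995], [-1.0, -0.001, -0.0]]
force: [-0.5, -1.5, -1.0]
opening: 0.277
time_s: 11.6
position: [0.5768, 0.0646, 0.4078]
tcp_rot: [[0.002, 0.994, 0.105], [-0.0, 0.105, -0.994], [-1.0, 0.002, 0.0]]
force: [0.9, 0.8, -1.6]
opening: 0.804
t 11.7 grasp [0.5615 0.0654 0.24  ] phi 6.1 j [-5. 26. 90. -0. 65. 79.] open 0.070 F [-13.9   1.6  -5.1]
scene 0.78 [211.1, 226.9, 19.3, 19.9] [0.70656806 0.08222609 0.02518459] 0.041253401594203876
scene 0.29 [242.1, 307.1, 18.1, 27.4] [0.46382704 0.17165985 0.00694702] 0.03000919921523648
scene [  0.78 480.86 309.05  66.13  42.9  120.14 483.91 315.08 113.  ]
scene [  0.59 470.01 171.96  67.44  41.43   1.12 462.09 162.57  83.  ]
scene [5.5000e-01 5.7076e+02 1.7287e+02 5.8620e+01 3.4120e+01 8.4260e+01
 5.8191e+02 1.7278e+02 9.8000e+01]
top [  0.56 473.1  316.09  73.22  54.8  111.26 485.75 314.98  60.  ]
```

View pics/t4.png

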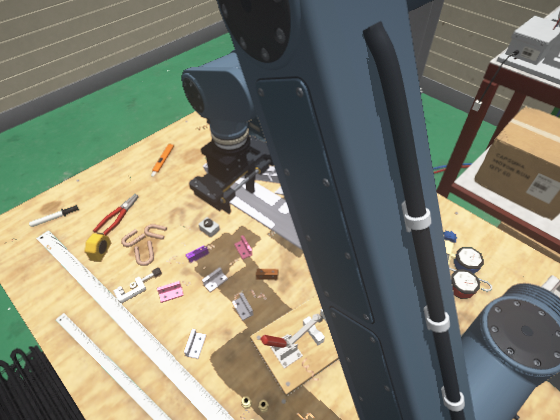

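View pics/topb.png

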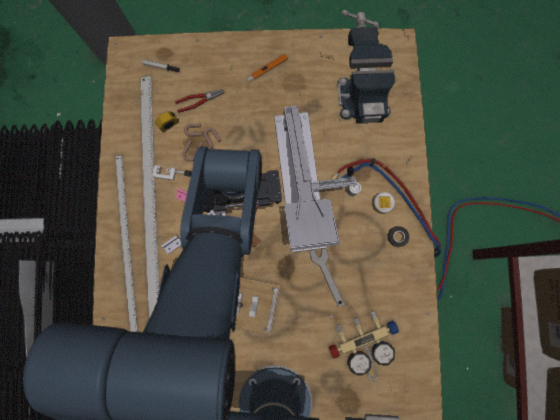

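The thermostat lies flat at (210,227). The gate is pulled right and its knob is clear at top (351,173). With the bench now fully seen there are three silver angles. Next I'll get the angles' poses from their flanges.

```bash
cat >> h.py <<'E'
from scipy.spatial import cKDTree
from scipy.optimize import least_squares
def model():
    g=[]
    X=np.linspace(-.028,.028,29)
    for x in X:
        for y in np.linspace(-.015,.007,12): g.append((x,y,.006))
        for y in np.linspace(.007,.015,5): g.append((x,y,.026))
        for z in np.linspace(.006,.026,11): g+= [(x,.007,z)]
        for z in np.linspace(0,.026,14): g+= [(x,.015,z)]
        for z in(0,.003,.006): g.append((x,-.015,z))
    for x in(-.028,.028):
        for y in np.linspace(-.015,.015,16):
            for z in(0,.003,.006): g.append((x,y,z))
        for y in np.linspace(.007,.015,5):
            for z in np.linspace(.006,.026,11): g.append((x,y,z))
    return np.array(g)
TREE=cKDTree(model())
def fit(p,guess=None):
    best=None
    m=p.mean(0)
    for t0 in ([guess] if guess is not None else np.radians(range(0,360,30))):
        def f(q):
            c,s=np.cos(q[2]),np.sin(q[2]);w=p-[q[0],q[1],q[3]]
            return np.clip(TREE.query(np.c_[c*w[:,0]+s*w[:,1],-s*w[:,0]+c*w[:,1],w[:,2]])[0],0,.008)
        r=least_squares(f,[m[0],m[1],t0,0],diff_step=1e-3,x_scale=[.01,.01,.2,.005])
        if best is None or r.cost<best.cost: best=r
    x=best.x;return x[0],x[1],np.degrees(x[2])%360,x[3],np.sqrt(2*best.cost/len(p))
def fitall(c):
    P=cloud(c)
    for r in bot.regions_of('angle_1',c):
        m=r['region']&(c['depth']>0)
        if m.sum()<30 or m.sum()>1500: continue
        px=c['pixels'][m].astype(float)
        if np.median(px.max(1)-px.min(1))>25: continue
        p=P[m];p=p[(p[:,2]>.0035)&(p[:,2]<.04)]
        print('p %.2f px %s'%(r['p'],np.round(r['extent'][:2])),'x %.4f y %.4f yaw %.1f dz %.4f rms %.4f'%fit(p))
E
python3 - <<'E'
from h import *
for n in('scene','top'):
    c=cap(n);print(n);fitall(c)
    if n=='scene': cv2.imwrite('pics/an.png',cv2.resize(c['pixels'][240:370,160:300],None,fx=4,fy=4,interpolation=2))
E
```

```text
scene
p 0.78 px [193. 344.] x 0.4770 y 0.3078 yaw 305.8 dz 0.0008 rms 0.0016
p 0.52 px [215. 280.] x 0.5727 y 0.1728 yaw 265.7 dz 0.0005 rms 0.0016
top
p 0.72 px [172. 247.] x 0.4768 y 0.3093 yaw 302.0 dz 0.0017 rms 0.0022
p 0.58 px [218. 210.] x 0.5746 y 0.1722 yaw 267.0 dz 0.0016 rms 0.0020
```

View pics/an.png

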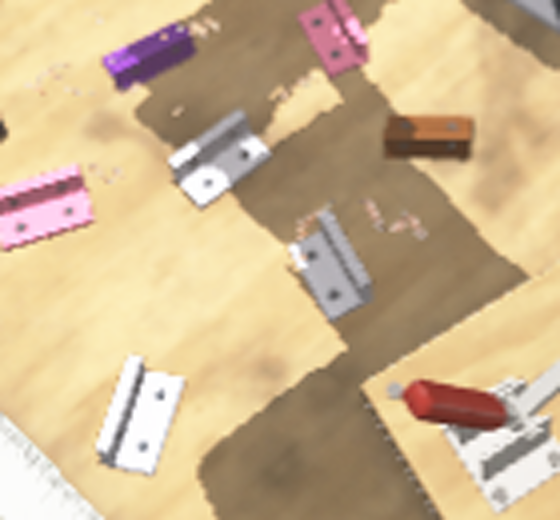

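The three angles are clear in the crop: flange edges at (215,140), (345,255) and (120,410), feet flat. Starting with the one at (0.574, 0.172).

```bash
python3 -m crank '[{"offset":[-0.01,0,0],"spin":-0.14},{"offset":[-0.01,0,0],"spin":-0.14},{"offset":[0,0,0],"spin":-0.14},{"offset":[0,0,0],"spin":-0.14},{"offset":[0,0,0],"spin":-0.14},{"offset":[0,0,0],"spin":-0.14},{"offset":[0,0,0],"spin":-0.14},{"offset":[0,0,0],"spin":-0.14},{"offset":[0,0,0],"spin":-0.14},{"offset":[0,0,0],"spin":-0.14}]' 0.04; python3 - <<'E'
from h import *
go(np.array([.5845,.1717,.08]),86)
E
```

```text
time_s: 13.15
position: [0.5792, 0.0647, 0.4266]
tcp_rot: [[0.0, 0.06, 0.998], [0.0, 0.998, -0.06], [-1.0, 0.0, 0.0]]
force: [0.5, -0.1, -0.4]
opening: 0.459
t 13.2 grasp [0.5792 0.0647 0.2626] phi 86.6 j [-5. 26. 87.  0. 68. -1.] open 0.040 F [ 0.5 -0.1 -0.4]
spin total 0.010 rad
offset tool [ 0.1826  0.1071 -0.0022] world [ 0.0053  0.107  -0.1826]
```

```bash
python3 -m crank '[{"offset":[0,0.036,0],"spin":0.01},{"offset":[0,0.036,-0.001],"spin":0},{"offset":[0,0.035,-0.001],"spin":0},{"offset":[0.05,0,0],"spin":0},{"offset":[0.05,0,0],"spin":0},{"offset":[0.05,0,0],"spin":0},{"offset":[0.03,0,0],"spin":0},{"offset":[0,0,0],"spin":0}]'; python3 - <<'E'
from h import *
go(np.array([.5845,.1717,.028]),86)
c=cap('scene');cv2.imwrite('pics/a1.png',cv2.resize(c['pixels'][200:350,130:330],None,fx=4,fy=4,interpolation=2))
E
```

```text
time_s: 13.95
position: [0.5829, 0.1715, 0.2417]
tcp_rot: [[-0.011, 0.076, 0.997], [-0.001, 0.997, -0.076], [-1.0, -0.002, -0.01]]
force: [0.3, 0.3, -0.3]
opening: 0.461
t 13.9 grasp [0.5811 0.1713 0.0777] phi 85.7 j [ 6. 41. 91. -0. 48. 10.] open 0.040 F [ 0.3  0.3 -0.3]
spin total -0.006 rad
offset tool [0.0497 0.0006 0.0033] world [ 0.0034  0.0004 -0.0497]
```

View pics/a1.png

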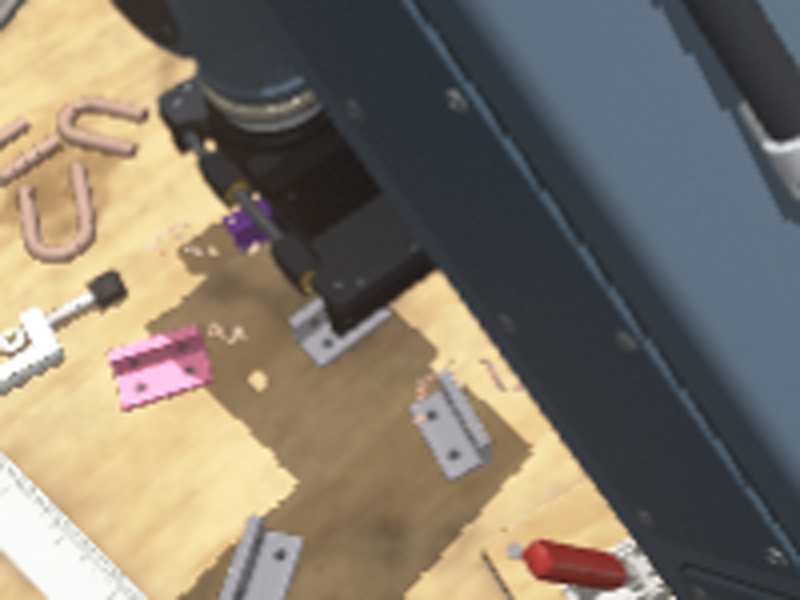

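The jaw stands over the angle, whose foot shows at (340,330). Going down, closing and lifting.

```bash
python3 -m crank '[{"offset":[0.02,0,0.002],"spin":0},{"offset":[0.02,0,0],"spin":0},{"offset":[0.009,0,0],"spin":0},{"offset":[0,0,0],"spin":0},{"offset":[0,0,0],"spin":0}]'; python3 -m crank '[{"offset":[0,0,0],"spin":0},{"offset":[0,0,0],"spin":0},{"offset":[0,0,0],"spin":0},{"offset":[0,0,0],"spin":0},{"offset":[0,0,0],"spin":0}]' 0.0;  python3 - <<'E'
from h import *
go(np.array([.5845,.1717,.028]),86)
E
```

```text
time_s: 14.5
position: [0.5872, 0.1715, 0.1993]
tcp_rot: [[0.003, 0.076, 0.997], [0.0, 0.997, -0.076], [-1.0, 0.0, 0.003]]
force: [0.2, -0.8, -0.2]
opening: 0.461
time_s: 15.0
position: [0.5862, 0.1715, 0.1979]
tcp_rot: [[-0.0, 0.076, 0.997], [-0.0, 0.997, -0.076], [-1.0, -0.0, -0.0]]
force: [-0.4, -0.0, -0.7]
opening: 0.09
t 15.0 grasp [0.5862 0.1715 0.0339] phi 85.6 j [ 6. 45. 92.  0. 43. 10.] open 0.008 F [-0.4 -0.  -0.7]
spin total -0.006 rad
offset tool [ 0.0059  0.0001 -0.0017] world [-0.0017  0.0002 -0.0059]
```

```bash
python3 -m crank '[{"offset":[-0.02,0,0],"spin":0},{"offset":[-0.05,0,0],"spin":-0.14},{"offset":[-0.05,0,0],"spin":-0.14},{"offset":[-0.05,0,0],"spin":-0.14},{"offset":[-0.05,0,0],"spin":-0.14},{"offset":[-0.05,0,0],"spin":-0.14},{"offset":[-0.05,0,0],"spin":-0.14},{"offset":[0,0,0],"spin":-0.14},{"offset":[0,0,0],"spin":-0.14},{"offset":[0,0,0],"spin":-0.14},{"offset":[0,0,0],"spin":-0.14},{"offset":[0,0,0],"spin":-0.14}]';python3 -m crank '[{"offset":[0,0,0],"spin":-0.14},{"offset":[0,0,0],"spin":-0.07}]'; python3 - <<'E'
from h import *
go(np.array([.4998,-.0965,.268]),6)
E
```

```text
time_s: 16.2
position: [0.5861, 0.1714, 0.5173]
tcp_rot: [[-0.001, -0.995, 0.101], [-0.0, 0.101, 0.995], [-1.0, 0.001, -0.0]]
force: [-0.7, 0.3, -0.9]
opening: 0.089
time_s: 16.4
position: [0.5861, 0.1714, 0.5172]
tcp_rot: [[-0.001, -0.994, -0.107], [-0.0, -0.107, 0.994], [-1.0, 0.001, -0.0]]
force: [-0.8, 0.2, -0.7]
opening: 0.089
t 16.4 grasp [0.5859 0.1714 0.3532] phi -173.9 j [  6.  23.  76.  -0.  81. -90.] open 0.008 F [-0.8  0.2 -0.7]
spin total 0.003 rad
offset tool [ 0.0852  0.1136 -0.2574] world [-0.0861 -0.2679 -0.0852]
```

```bash
python3 -m crank '[{"offset":[0,0.019,-0.043],"spin":0},{"offset":[0,0.019,-0.043],"spin":0},{"offset":[0,0.019,-0.043],"spin":0},{"offset":[0,0.019,-0.043],"spin":0},{"offset":[0,0.019,-0.043],"spin":0},{"offset":[0,0.0186,-0.0424],"spin":0},{"offset":[0,0,0],"spin":0},{"offset":[0.04,0,0],"spin":0},{"offset":[0.02,0,0],"spin":0},{"offset":[0,0,0],"spin":0},{"offset":[0,0,0],"spin":0}]'; python3 - <<'E'
from h import *
go(np.array([.4998,-.0965,.268]),6)
for n in('scene',):
  c=cap(n);cv2.imwrite('pics/a2.png',cv2.resize(c['pixels'][80:230,180:380],None,fx=4,fy=4,interpolation=2))
E
```

```text
time_s: 17.5
position: [0.5002, -0.0958, 0.4579]
tcp_rot: [[-0.0, -0.995, -0.104], [0.0, -0.104, 0.995], [-1.0, 0.0, 0.0]]
force: [0.5, 0.2, -0.4]
opening: 0.084
t 17.5 grasp [ 0.5001 -0.0958  0.2939] phi -174.1 j [ -23.   18.   95.    0.   68. -119.] open 0.007 F [ 0.5  0.2 -0.4]
spin total -0.001 rad
offset tool [ 0.0259  0.0004 -0.0007] world [-0.0003 -0.0007 -0.0259]
```

View pics/a2.png

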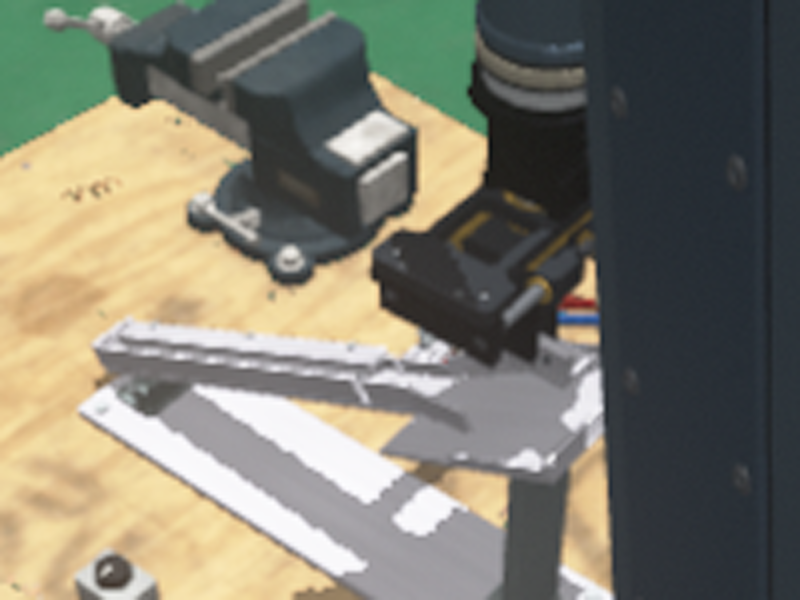

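The held angle hangs over the middle of the pan at about (540,350). Lowering until it touches.

```bash
python3 -m crank '[{"offset":[0.012,0,0],"spin":0},{"offset":[0.008,0,0],"spin":0},{"offset":[0.005,0,0],"spin":0},{"offset":[0,0,0],"spin":0},{"offset":[0,0,0],"spin":0}]'; python3 - <<'E'
from h import *
go(np.array([.4998,-.0965,.268]),6)
E
```

```text
time_s: 18.05
position: [0.5001, -0.0963, 0.4331]
tcp_rot: [[0.001, -0.995, -0.103], [-0.0, -0.103, 0.995], [-1.0, -0.001, -0.0]]
force: [0.6, 0.1, -0.6]
opening: 0.086
t 18.1 grasp [ 0.5002 -0.0963  0.2691] phi -174.1 j [ -23.   19.   97.   -0.   64. -119.] open 0.008 F [ 0.6  0.1 -0.6]
spin total -0.001 rad
offset tool [ 0.0011  0.0004 -0.0001] world [-0.0004 -0.0002 -0.0011]
```

```bash
python3 -m crank '[{"offset":[0.002,0,0],"spin":0},{"offset":[0.002,0,0],"spin":0},{"offset":[0,0,0],"spin":0}]'; python3 -m crank '[{"offset":[0,0,0],"spin":0},{"offset":[0,0,0],"spin":0},{"offset":[0,0,0],"spin":0},{"offset":[0,0,0],"spin":0},{"offset":[0,0,0],"spin":0}]' 0.03; python3 - <<'E'
from h import *
go()
for n in('scene',):
  c=cap(n);cv2.imwrite('pics/a3.png',cv2.resize(c['pixels'][80:230,180:380],None,fx=4,fy=4,interpolation=2))
E
```

```text
time_s: 18.35
position: [0.5001, -0.0963, 0.429]
tcp_rot: [[0.001, -0.995, -0.103], [-0.0, -0.103, 0.995], [-1.0, -0.001, -0.0]]
force: [-0.3, -0.8, 1.2]
opening: 0.09
time_s: 18.85
position: [0.4999, -0.0963, 0.4288]
tcp_rot: [[-0.0, -0.995, -0.103], [0.0, -0.103, 0.995], [-1.0, 0.0, 0.0]]
force: [-0.1, -0.9, 0.0]
opening: 0.336
t 18.9 grasp [ 0.4999 -0.0963  0.2648] phi -174.1 j [ -23.   20.   97.    0.   64. -119.] open 0.029 F [-0.1 -0.9  0. ]
```

View pics/a3.png

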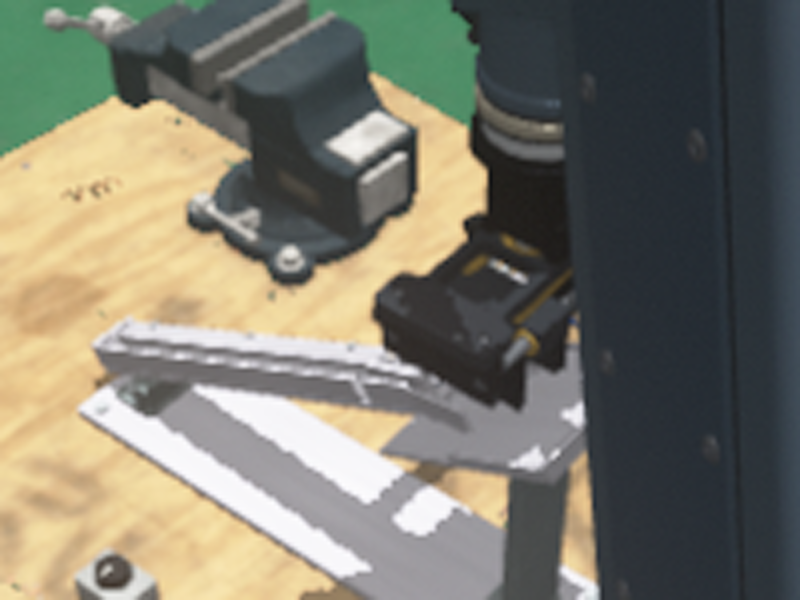

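The gripper hides the pan in this view. I'll lift away and look.

```bash
python3 -m crank '[{"offset":[-0.03,0,0],"spin":0},{"offset":[-0.05,0,0],"spin":0},{"offset":[0,0,0.04],"spin":0},{"offset":[0,0,0.05],"spin":0},{"offset":[0,0,0.05],"spin":0},{"offset":[0,0,0.05],"spin":0},{"offset":[0,0,0.05],"spin":0},{"offset":[0,0,0],"spin":0}]'; python3 - <<'E'
from h import *
go()
c=cap('top');a=cv2.resize(c['pixels'][95:255,260:360],None,fx=3.7,fy=3.7,interpolation=2)
c=cap('scene');b=cv2.resize(c['pixels'][130:230,190:290],None,fx=4,fy=4,interpolation=2)
im=np.zeros((600,800,3),np.uint8);im[:592,:370]=a;im[:400,380:780]=b;cv2.imwrite('pics/a4.png',im)
E
```

```text
time_s: 19.7
position: [0.4735, 0.1474, 0.5089]
tcp_rot: [[-0.0, -0.994, -0.111], [0.003, -0.111, 0.994], [-1.0, 0.0, 0.003]]
force: [-0.1, 0.3, -0.4]
opening: 0.347
t 19.7 grasp [0.4735 0.1479 0.3449] phi -173.6 j [  4.  13.  92.   0.  75. -92.] open 0.030 F [-0.1  0.3 -0.4]
```

View pics/a4.png

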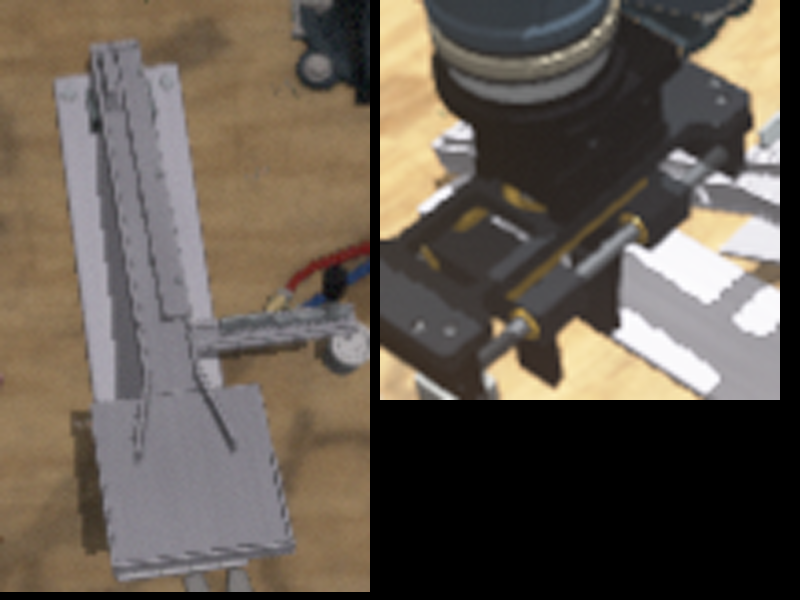

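The pan is empty and the angle sits at the end stop, around (115,90) in the left crop. It went through cleanly. Next angle: measure again.

```bash
python3 - <<'E'
from h import *
for n in('scene','top'):
    c=cap(n,n+'c.png');print(n);fitall(c)
E
```

```text
scene
p 0.70 px [242. 307.] x 0.4677 y 0.1720 yaw 166.0 dz 0.0004 rms 0.0015
p 0.69 px [194. 342.] x 0.4776 y 0.3072 yaw 304.2 dz 0.0008 rms 0.0015
p 0.45 px [372. 186.] x 0.4871 y -0.3852 yaw 316.5 dz 0.0105 rms 0.0044
top
p 0.32 px [382. 202.] x 0.5956 y -0.3375 yaw 151.3 dz 0.0095 rms 0.0063
```

View pics/scenec.png

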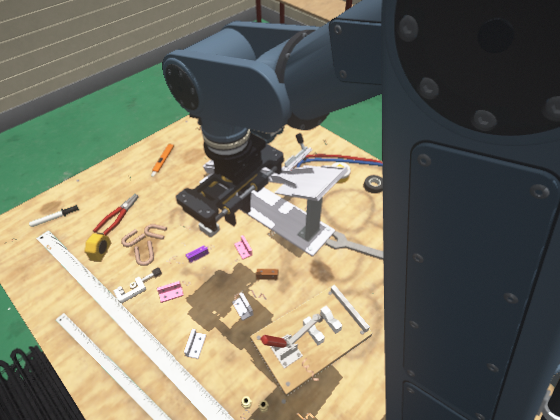

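The shot shows the two angles left, at (243,305) and (195,344), with the toggle clamp board at (290,345) nearby. I'll check the clearance under the gripper body.

```bash
python3 - <<'E'
from h import *
c=cap('scene');P=cloud(c).reshape(-1,3)
for g,jaw in(((.465,.1613),256),((.4866,.3134),35)):
    q=P[:,:2]-g;a=np.radians(jaw);u=q@[np.cos(a),np.sin(a)];v=q@[-np.sin(a),np.cos(a)]
    m=(abs(u)<.12)&(abs(v)<.06)&(P[:,2]<.15)
    print(g,P[m][:,2].max(),P[m][np.argmax(P[m][:,2])])
m=(P[:,0]<.45)&(P[:,0]>.25)&(P[:,1]>0)&(P[:,1]<.25)&(P[:,2]>.05)&(P[:,2]<.2);print(P[m].min(0),P[m].max(0))
go(np.array([.465,.1613,.08]),166)
E
```

```text
(0.465, 0.1613) 0.02956198376353647 [0.48029725 0.06870897 0.02956198]
(0.4866, 0.3134) 0.03076438619918731 [0.47905154 0.32656814 0.03076439]
[0.28859054 0.08613314 0.05022635] [0.33380728 0.23233838 0.15781491]
t 20.1 grasp [0.4756 0.1409 0.3447] phi -174.2 j [  4.  13.  92.  -0.  75. -92.] open 0.030 F [ 0.  -0.4 -0.5]
spin total 0.345 rad
offset tool [0.2647 0.0152 0.0172] world [-0.0106  0.0204 -0.2647]
```

```bash
python3 -m crank '[{"offset":[0,0,0],"spin":0.115},{"offset":[0,0,0],"spin":0.115},{"offset":[0,0,0],"spin":0.115},{"offset":[0,0.015,0.017],"spin":0},{"offset":[0.05,0,0],"spin":0},{"offset":[0.05,0,0],"spin":0},{"offset":[0.05,0,0],"spin":0},{"offset":[0.05,0,0],"spin":0},{"offset":[0.05,0,0],"spin":0},{"offset":[0.015,0,0],"spin":0},{"offset":[0,0,0],"spin":0},{"offset":[0,0,0],"spin":0}]' 0.04; python3 - <<'E'
from h import *
go(np.array([.465,.1613,.026]),166)
c=cap('scene');fitall(c);cv2.imwrite('pics/b1.png',cv2.resize(c['pixels'][220:370,150:350],None,fx=4,fy=4,interpolation=2))
E
```

```text
time_s: 21.25
position: [0.4655, 0.1617, 0.2439]
tcp_rot: [[0.0, -0.97, 0.241], [0.0, 0.241, 0.97], [-1.0, -0.0, 0.0]]
force: [0.9, -0.6, 0.4]
opening: 0.459
t 21.2 grasp [0.4656 0.1617 0.0799] phi 166.0 j [  6.  36. 108.  -0.  36. -70.] open 0.040 F [ 0.9 -0.6  0.4]
spin total 0.001 rad
offset tool [ 0.0539  0.0004 -0.0005] world [-0.0006 -0.0004 -0.0539]
p 0.69 px [195. 343.] x 0.4769 y 0.3081 yaw 304.8 dz 0.0009 rms 0.0016
p 0.65 px [244. 307.] x 0.4676 y 0.1724 yaw 168.1 dz 0.0004 rms 0.0015
```

View pics/b1.png

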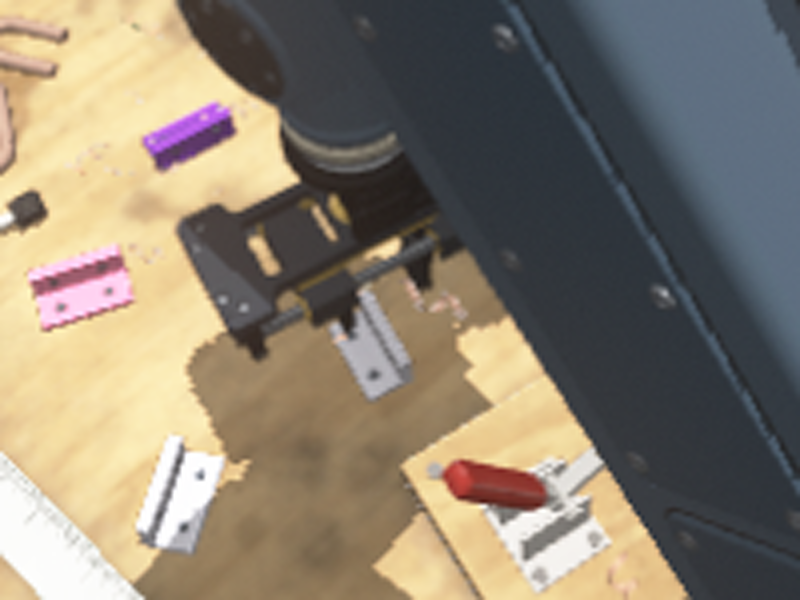

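The open jaw is right above the second angle at (375,345), which has not moved since it was measured.

```bash
python3 -m crank '[{"offset":[0.02,0,0],"spin":0},{"offset":[0.02,0,0],"spin":0},{"offset":[0.012,0,0],"spin":0},{"offset":[0,0,0],"spin":0},{"offset":[0,0,0],"spin":0}]'; python3 -m crank '[{"offset":[0,0,0],"spin":0},{"offset":[0,0,0],"spin":0},{"offset":[0,0,0],"spin":0},{"offset":[0,0,0],"spin":0},{"offset":[0,0,0],"spin":0}]' 0.0;  python3 - <<'E'
from h import *
go(np.array([.465,.1613,.026]),166)
E
```

```text
time_s: 21.85
position: [0.465, 0.1626, 0.1925]
tcp_rot: [[0.001, -0.971, 0.239], [0.0, 0.239, 0.971], [-1.0, -0.001, 0.0]]
force: [0.8, -0.1, -0.5]
opening: 0.459
time_s: 22.35
position: [0.4647, 0.1626, 0.1919]
tcp_rot: [[0.0, -0.971, 0.239], [0.0, 0.239, 0.971], [-1.0, -0.0, 0.0]]
force: [0.0, 0.4, -0.3]
opening: 0.092
t 22.4 grasp [0.4647 0.1626 0.0279] phi 166.1 j [  6.  42. 110.   0.  29. -70.] open 0.008 F [ 0.   0.4 -0.3]
spin total 0.003 rad
offset tool [ 0.0019 -0.0006 -0.0012] world [ 0.0003 -0.0013 -0.0019]
```

```bash
python3 -m crank '[{"offset":[-0.02,0,0],"spin":0},{"offset":[-0.05,0,0],"spin":0},{"offset":[-0.05,0,0],"spin":0.14},{"offset":[-0.05,0,0],"spin":0.14},{"offset":[-0.05,0,0],"spin":0.14},{"offset":[-0.05,0,0],"spin":0.14},{"offset":[-0.03,0,0],"spin":0.14},{"offset":[0,0,0],"spin":0.14},{"offset":[0,0,0],"spin":0.14},{"offset":[0,0,0],"spin":0.14},{"offset":[0,0,0],"spin":0.14},{"offset":[0,0,0],"spin":0.14}]';python3 -m crank '[{"offset":[0,0,0],"spin":0.14},{"offset":[0,0,0],"spin":0.14},{"offset":[0,0,0],"spin":0.14},{"offset":[0,0,0],"spin":0.14},{"offset":[0,0,0],"spin":0.14},{"offset":[0,0,0],"spin":0.14},{"offset":[0,0,0],"spin":0.14},{"offset":[0,0,0],"spin":0.14},{"offset":[0,0,0],"spin":0.14},{"offset":[0,0,0],"spin":0.14}]'; python3 - <<'E'
from h import *
go(np.array([.4998,-.0965,.29]),6)
E
```

```text
time_s: 23.55
position: [0.4642, 0.1625, 0.4913]
tcp_rot: [[-0.001, 0.077, 0.997], [-0.0, 0.997, -0.077], [-1.0, -0.0, -0.001]]
force: [0.2, 0.3, -1.2]
opening: 0.087
time_s: 24.55
position: [0.4642, 0.1625, 0.4913]
tcp_rot: [[-0.001, 0.996, 0.094], [-0.0, 0.094, -0.996], [-1.0, -0.002, -0.0]]
force: [0.1, -0.6, -0.8]
opening: 0.087
t 24.6 grasp [0.464  0.1625 0.3273] phi 5.4 j [ 6. 14. 94.  0. 72. 91.] open 0.008 F [ 0.1 -0.6 -0.8]
spin total -0.011 rad
offset tool [0.0373 0.0086 0.2613] world [ 0.0358 -0.259  -0.0373]
```

```bash
python3 -m crank '[{"offset":[0,0,0],"spin":-0.011},{"offset":[0,0.0016,0.043],"spin":0},{"offset":[0,0.0014,0.043],"spin":0},{"offset":[0,0.0014,0.044],"spin":0},{"offset":[0,0.0014,0.044],"spin":0},{"offset":[0,0.0014,0.044],"spin":0},{"offset":[0,0.0014,0.043],"spin":0},{"offset":[0,0,0],"spin":0},{"offset":[0.037,0,0],"spin":0},{"offset":[0,0,0],"spin":0},{"offset":[0,0,0],"spin":0}]'; python3 - <<'E'
from h import *
go(np.array([.4998,-.0965,.26]),6)
for n in('scene',):
  c=cap(n);cv2.imwrite('pics/b2.png',cv2.resize(c['pixels'][80:230,180:380],None,fx=4,fy=4,interpolation=2))
E
```

```text
time_s: 25.65
position: [0.5017, -0.0952, 0.4544]
tcp_rot: [[-0.003, 0.994, 0.113], [0.001, 0.113, -0.994], [-1.0, -0.002, -0.002]]
force: [0.2, 1.0, -0.8]
opening: 0.092
t 25.6 grasp [ 0.5013 -0.095   0.2904] phi 6.5 j [-23.  18.  95.   0.  68.  60.] open 0.008 F [ 0.2  1.  -0.8]
spin total 0.008 rad
offset tool [ 0.0304 -0.0017  0.0013] world [-0.0015 -0.0015 -0.0304]
```

View pics/b2.png

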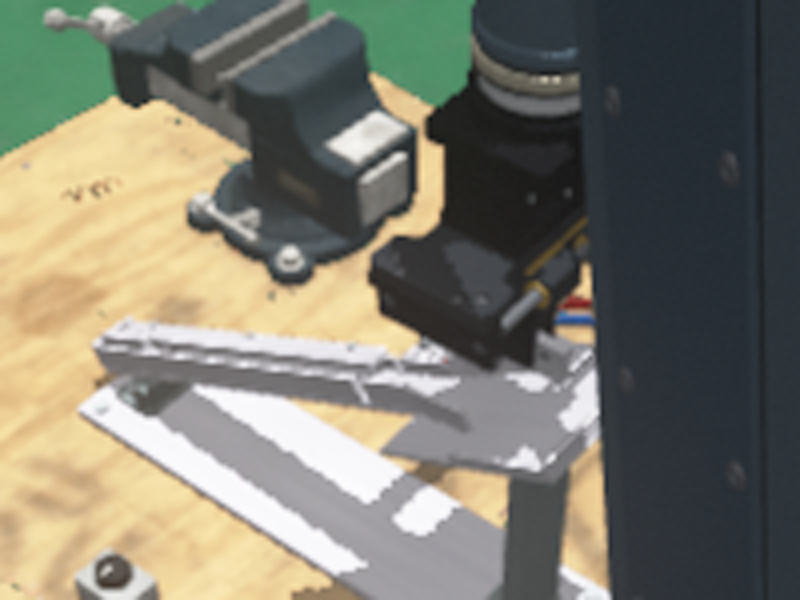

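The gripper is over the pan again at (500,350). Lowering to touch and releasing.

```bash
python3 -m crank '[{"offset":[0.012,-0.001,0.001],"spin":0},{"offset":[0.010,0,0],"spin":0},{"offset":[0.007,0,0],"spin":0},{"offset":[0,0,0],"spin":0},{"offset":[0,0,0],"spin":0}]'; python3 -m crank '[{"offset":[0,0,0],"spin":0},{"offset":[0,0,0],"spin":0},{"offset":[0,0,0],"spin":0},{"offset":[0,0,0],"spin":0},{"offset":[0,0,0],"spin":0},{"offset":[-0.03,0,0],"spin":0},{"offset":[-0.05,0,0],"spin":0},{"offset":[0,0,-0.05],"spin":0},{"offset":[0,0,-0.05],"spin":0},{"offset":[0,0,-0.05],"spin":0},{"offset":[0,0,-0.05],"spin":0},{"offset":[0,0,-0.05],"spin":0}]' 0.03; python3 - <<'E'
from h import *
c=cap('top');a=cv2.resize(c['pixels'][95:255,260:360],None,fx=3.7,fy=3.7,interpolation=2)
c=cap('scene');b=cv2.resize(c['pixels'][250:400,150:290],None,fx=3,fy=3,interpolation=2)
im=np.zeros((600,800,3),np.uint8);im[:592,:370]=a;im[:450,375:795]=b;cv2.imwrite('pics/b4.png',im)
fitall(c);fitall(cap('top'))
go(np.array([.4866,.3134,.08]),125)
E
```

```text
time_s: 26.2
position: [0.5014, -0.0969, 0.426]
tcp_rot: [[0.0, 0.994, 0.111], [-0.0, 0.111, -0.994], [-1.0, 0.0, 0.0]]
force: [0.1, 0.3, -1.3]
opening: 0.087
time_s: 27.4
position: [0.4729, 0.1532, 0.506]
tcp_rot: [[0.001, 0.994, 0.11], [0.0, 0.11, -0.994], [-1.0, 0.001, -0.0]]
force: [0.3, 0.2, 0.1]
opening: 0.345
p 0.69 px [194. 345.] x 0.4768 y 0.3079 yaw 303.6 dz 0.0008 rms 0.0015h.py:87: RuntimeWarning: Mean of empty slice.
  m=p.mean(0)
  ret = um.true_divide(
Traceback (most recent call last):
  File "h.py", line 103, in fitall
    print('p %.2f px %s'%(r['p'],np.round(r['extent'][:2])),'x %.4f y %.4f yaw %.1f dz %.4f rms %.4f'%fit(p))
                                                                                                      ~~~^^^
  File "h.py", line 92, in fit
    r=least_squares(f,[m[0],m[1],t0,0],diff_step=1e-3,x_scale=[.01,.01,.2,.005])
ValueError: Initial guess is outside of provided bounds
```

View pics/b4.png

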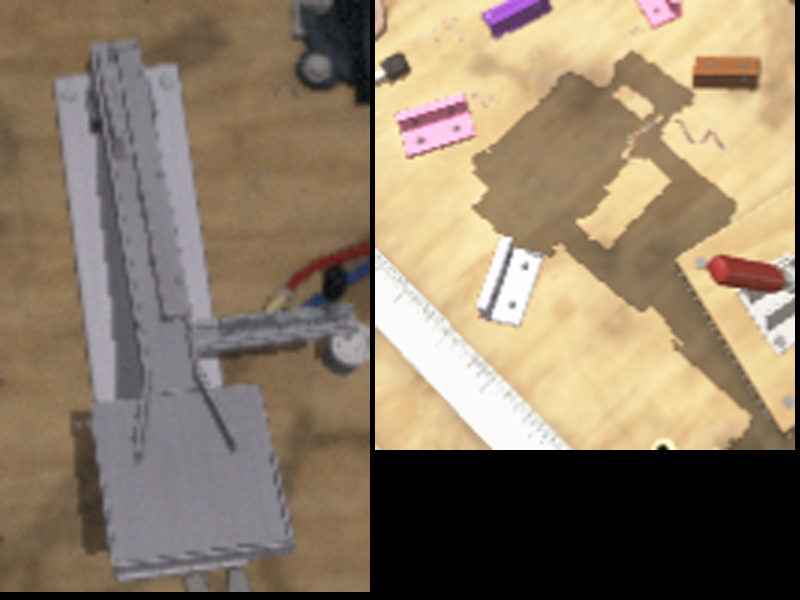

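The second angle is down as well: the pan is empty and the stack at the channel end is longer. Now the last one, at about (510,280) in the right crop.

```bash
python3 -m crank '[{"offset":[0,0,0],"spin":-0.14},{"offset":[0,0,0],"spin":-0.14},{"offset":[0,0,0],"spin":-0.14},{"offset":[0,0,0],"spin":-0.14},{"offset":[0,0,0],"spin":-0.14},{"offset":[0,0,0],"spin":-0.14},{"offset":[0,0,0],"spin":-0.14},{"offset":[0,0,0],"spin":-0.14},{"offset":[0,0,0],"spin":-0.14},{"offset":[0,0,0],"spin":-0.14},{"offset":[0,0,0],"spin":-0.14},{"offset":[0,0,0],"spin":-0.14}]' 0.04;python3 -m crank '[{"offset":[0,0,0],"spin":-0.14},{"offset":[0,0,0],"spin":-0.14},{"offset":[0,0,0],"spin":-0.11},{"offset":[0,0,0],"spin":0}]'; python3 - <<'E'
from h import *
go(np.array([.4861,.3142,.08]),124.3)
fitall(cap('scene'))
E
```

```text
time_s: 28.85
position: [0.4742, 0.1493, 0.5057]
tcp_rot: [[-0.0, -0.22, 0.975], [-0.001, 0.975, 0.22], [-1.0, -0.001, -0.0]]
force: [0.4, 0.2, 0.9]
opening: 0.458
time_s: 29.25
position: [0.4741, 0.1495, 0.5057]
tcp_rot: [[-0.0, -0.57, 0.822], [-0.0, 0.822, 0.57], [-1.0, -0.0, -0.0]]
force: [-0.3, 0.0, -0.6]
opening: 0.461
t 29.2 grasp [0.4741 0.1494 0.3417] phi 124.7 j [  5.  14.  92.  -0.  74. -30.] open 0.040 F [-0.3  0.  -0.6]
spin total 0.008 rad
offset tool [0.2617 0.1293 0.1028] world [ 0.012   0.1648 -0.2617]
p 0.83 px [195. 344.] x 0.4763 y 0.3085 yaw 302.9 dz 0.0008 rms 0.0015
```

```bash
python3 -m crank '[{"offset":[0,0.033,0.026],"spin":0.008},{"offset":[0,0.033,0.026],"spin":0},{"offset":[0,0.033,0.026],"spin":0},{"offset":[0,0.03,0.025],"spin":0},{"offset":[0.05,0,0],"spin":0},{"offset":[0.05,0,0],"spin":0},{"offset":[0.05,0,0],"spin":0},{"offset":[0.05,0,0],"spin":0},{"offset":[0.05,0,0],"spin":0},{"offset":[0.012,0,0],"spin":0},{"offset":[0,0,0],"spin":0},{"offset":[0,0,0],"spin":0}]'; python3 - <<'E'
from h import *
go(np.array([.4861,.3142,.027]),124.3)
c=cap('scene');fitall(c);cv2.imwrite('pics/c1.png',cv2.resize(c['pixels'][260:410,110:310],None,fx=4,fy=4,interpolation=2))
E
```

```text
time_s: 30.55
position: [0.4863, 0.3163, 0.2455]
tcp_rot: [[0.003, -0.565, 0.825], [0.001, 0.825, 0.565], [-1.0, -0.001, 0.004]]
force: [0.0, -0.0, 0.6]
opening: 0.459
t 30.6 grasp [0.4868 0.3165 0.0815] phi 124.4 j [ 22.  40.  96.   0.  44. -12.] open 0.040 F [ 0.  -0.   0.6]
spin total 0.002 rad
offset tool [ 0.0545 -0.0015 -0.0019] world [-0.0007 -0.0023 -0.0545]
p 0.70 px [194. 350.] x 0.4713 y 0.3165 yaw 303.2 dz 0.0009 rms 0.0016
```

View pics/c1.png

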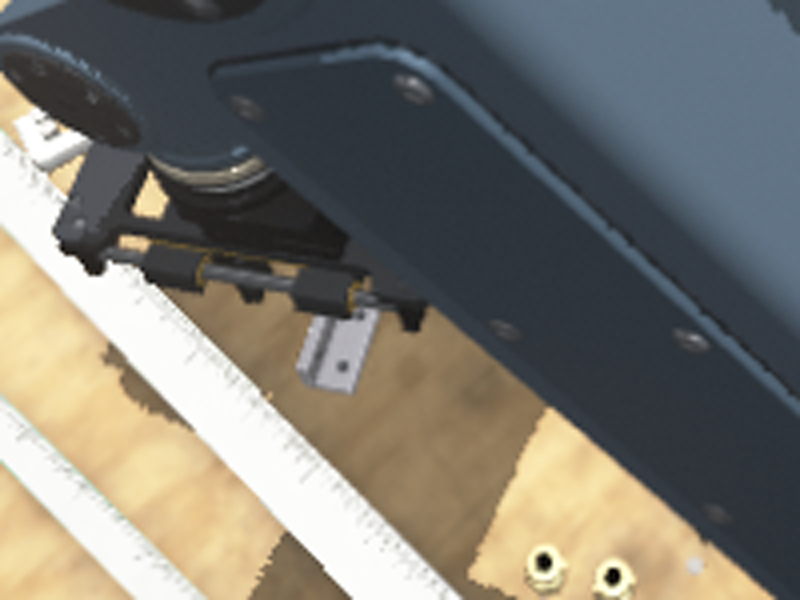

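The jaw straddles the flange end visible at (330,340). The shifted fit comes from half the angle being hidden. Going down.

```bash
python3 -m crank '[{"offset":[0.02,-0.001,-0.001],"spin":0},{"offset":[0.02,0,0],"spin":0},{"offset":[0.013,0,0],"spin":0},{"offset":[0,0,0],"spin":0},{"offset":[0,0,0],"spin":0}]'; python3 -m crank '[{"offset":[0,0,0],"spin":0},{"offset":[0,0,0],"spin":0},{"offset":[0,0,0],"spin":0},{"offset":[0,0,0],"spin":0},{"offset":[0,0,0],"spin":0}]' 0.0;  python3 - <<'E'
from h import *
go(np.array([.4861,.3142,.027]),124)
E
```

```text
time_s: 31.15
position: [0.4852, 0.315, 0.1918]
tcp_rot: [[0.002, -0.566, 0.824], [0.001, 0.824, 0.566], [-1.0, -0.0, 0.002]]
force: [-0.7, 0.2, 0.4]
opening: 0.457
time_s: 31.65
position: [0.4848, 0.3148, 0.1909]
tcp_rot: [[0.0, -0.566, 0.824], [0.0, 0.824, 0.566], [-1.0, -0.0, 0.0]]
force: [0.6, 1.8, -0.0]
opening: 0.091
t 31.6 grasp [0.4849 0.3148 0.0269] phi 124.5 j [ 22.  45.  97.   0.  38. -13.] open 0.008 F [ 0.6  1.8 -0. ]
spin total 0.009 rad
offset tool [-0.0001 -0.0012  0.0007] world [ 0.0012 -0.0006  0.0001]
```

```bash
python3 -m crank '[{"offset":[-0.02,0,0],"spin":0},{"offset":[-0.05,0,0],"spin":0},{"offset":[-0.05,0,0],"spin":-0.134},{"offset":[-0.05,0,0],"spin":-0.134},{"offset":[-0.05,0,0],"spin":-0.134},{"offset":[-0.05,0,0],"spin":-0.134},{"offset":[-0.03,0,0],"spin":-0.134},{"offset":[0,0,0],"spin":-0.134},{"offset":[0,0,0],"spin":-0.134},{"offset":[0,0,0],"spin":-0.134},{"offset":[0,0,0],"spin":0}]'; python3 - <<'E'
from h import *
go(np.array([.4998,-.0965,.29]),6)
E
```

```text
time_s: 32.75
position: [0.4844, 0.3146, 0.4905]
tcp_rot: [[-0.001, -0.995, -0.103], [-0.0, -0.103, 0.995], [-1.0, 0.001, -0.0]]
force: [-0.2, 0.2, -0.6]
opening: 0.091
t 32.8 grasp [0.4843 0.3145 0.3265] phi -174.1 j [ 22.  22.  83.  -0.  76. -74.] open 0.008 F [-0.2  0.2 -0.6]
spin total -0.002 rad
offset tool [ 0.0365  0.0276 -0.4104] world [ 0.0155 -0.411  -0.0365]
```

```bash
python3 -m crank '[{"offset":[0,0.003,-0.045],"spin":0},{"offset":[0,0.003,-0.045],"spin":0},{"offset":[0,0.003,-0.045],"spin":0},{"offset":[0,0.003,-0.045],"spin":0},{"offset":[0,0.003,-0.045],"spin":0},{"offset":[0,0.003,-0.045],"spin":0},{"offset":[0,0.003,-0.045],"spin":0},{"offset":[0,0.003,-0.045],"spin":0},{"offset":[0,0.0036,-0.05],"spin":0},{"offset":[0,0,0],"spin":0},{"offset":[0.035,0,0],"spin":0},{"offset":[0,0,0],"spin":0}]'; python3 -m crank '[{"offset":[0,0,0],"spin":0}]'; python3 - <<'E'
from h import *
go(np.array([.4998,-.0965,.259]),6)
for n in('scene',):
  c=cap(n);cv2.imwrite('pics/c2.png',cv2.resize(c['pixels'][80:230,180:380],None,fx=4,fy=4,interpolation=2))
E
```

```text
time_s: 33.95
position: [0.498, -0.0954, 0.4522]
tcp_rot: [[-0.009, -0.995, -0.1], [0.004, -0.1, 0.995], [-1.0, 0.009, 0.005]]
force: [-0.5, 0.3, -1.6]
opening: 0.09
time_s: 34.05
position: [0.4993, -0.0952, 0.4554]
tcp_rot: [[-0.002, -0.995, -0.102], [0.001, -0.102, 0.995], [-1.0, 0.002, 0.001]]
force: [-0.6, -0.4, -0.7]
opening: 0.09
t 34.0 grasp [ 0.499  -0.095   0.2914] phi -174.1 j [ -23.   18.   95.    0.   68. -119.] open 0.008 F [-0.6 -0.4 -0.7]
spin total -0.002 rad
offset tool [ 0.0324 -0.0007 -0.0015] world [ 0.0008 -0.0015 -0.0324]
```

View pics/c2.png

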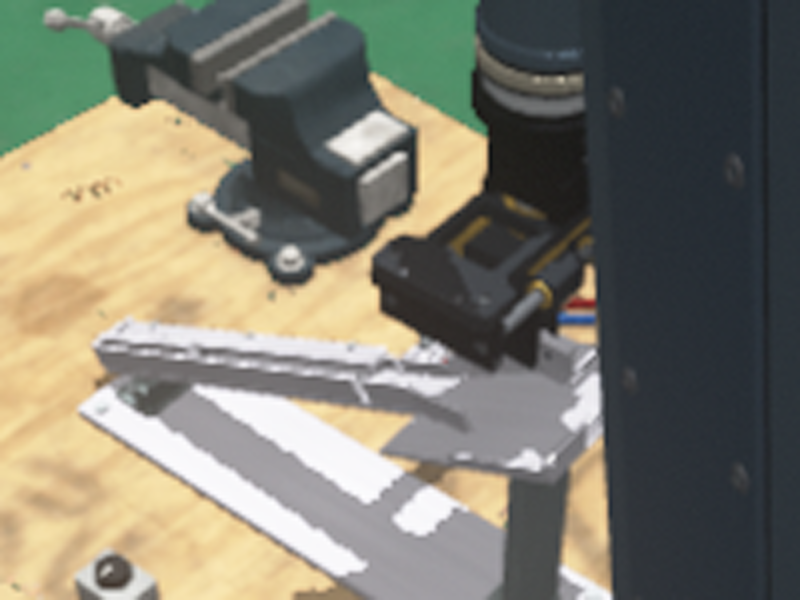

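The gripper is over the pan with the flange to the left. Lowering and releasing.

```bash
python3 -m crank '[{"offset":[0.013,0,-0.001],"spin":0},{"offset":[0.010,0,0],"spin":0},{"offset":[0.008,0,0],"spin":0},{"offset":[0,0,0],"spin":0},{"offset":[0,0,0],"spin":0}]'; python3 -m crank '[{"offset":[0,0,0],"spin":0},{"offset":[0,0,0],"spin":0},{"offset":[0,0,0],"spin":0},{"offset":[0,0,0],"spin":0},{"offset":[0,0,0],"spin":0},{"offset":[-0.03,0,0],"spin":0},{"offset":[-0.05,0,0],"spin":0},{"offset":[0,0.03,-0.04],"spin":0},{"offset":[0,0.03,-0.04],"spin":0},{"offset":[0,0,-0.05],"spin":0},{"offset":[0,0,-0.05],"spin":0},{"offset":[0,0,-0.05],"spin":0}]' 0.03; python3 - <<'E'
from h import *
go()
c=cap('top','topd.png');a=cv2.resize(c['pixels'][95:255,260:360],None,fx=3.7,fy=3.7,interpolation=2)
c=cap('scene');b=cv2.resize(c['pixels'][130:230,190:290],None,fx=4,fy=4,interpolation=2)
im=np.zeros((600,800,3),np.uint8);im[:592,:370]=a;im[:400,380:780]=b;cv2.imwrite('pics/c4.png',im)
E
```

```text
time_s: 34.6
position: [0.4998, -0.0967, 0.4249]
tcp_rot: [[0.0, -0.995, -0.103], [-0.0, -0.103, 0.995], [-1.0, -0.0, -0.0]]
force: [0.6, -0.3, -1.2]
opening: 0.087
time_s: 35.8
position: [0.4632, -0.3336, 0.5051]
tcp_rot: [[0.001, -0.995, -0.103], [-0.0, -0.103, 0.995], [-1.0, -0.001, -0.0]]
force: [0.2, 0.3, 0.1]
opening: 0.341
t 35.8 grasp [ 0.4633 -0.3336  0.3411] phi -174.1 j [ -47.   20.   83.    0.   77. -143.] open 0.030 F [0.2 0.3 0.1]
```

View pics/c4.png

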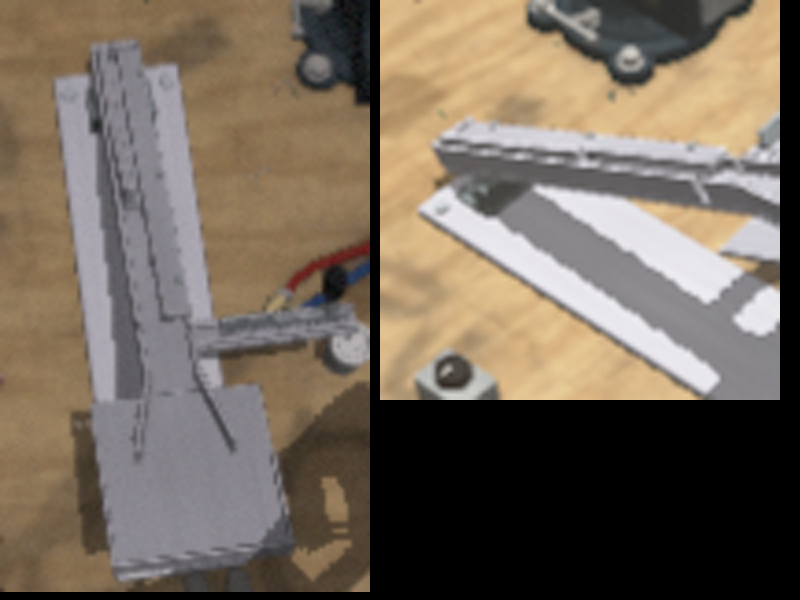

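View pics/topd.png

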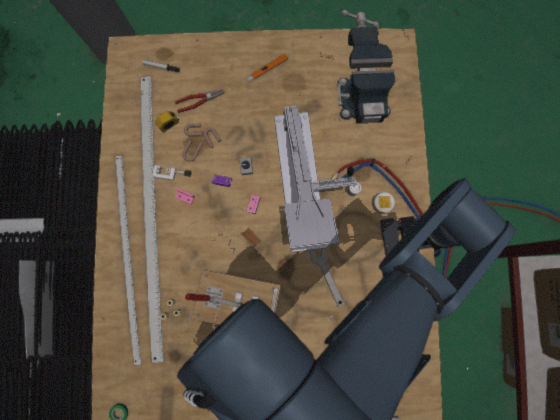

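All three angles sit end to end against the stop, with the stack's upper end at (130,205) in the left crop. No other silver angle is on the bench. Now I'll shut the gate.

```bash
python3 - <<'E'
from h import *
go(np.array([.650,-.2185,.285]),6)
E

```

```text
t 35.9 grasp [ 0.464  -0.3385  0.3404] phi -174.4 j [ -47.   20.   82.   -0.   77. -143.] open 0.030 F [-0.   0.4  0.1]
spin total -0.007 rad
offset tool [ 0.0554 -0.1975  0.0999] world [ 0.186   0.12   -0.0554]
```

```bash
python3 -m crank '[{"offset":[0,0,0],"spin":-0.007},{"offset":[0,-0.04,0.02],"spin":0},{"offset":[0,-0.04,0.02],"spin":0},{"offset":[0,-0.04,0.02],"spin":0},{"offset":[0,-0.04,0.02],"spin":0},{"offset":[0,-0.0375,0.02],"spin":0},{"offset":[0.03,0,0],"spin":0},{"offset":[0.025,0,0],"spin":0},{"offset":[0,0,0],"spin":0},{"offset":[0,0,0],"spin":0}]' 0.05; python3 - <<'E'
from h import *
go(np.array([.650,-.2185,.21]),6)
c=cap('scene');cv2.imwrite('pics/g1.png',cv2.resize(c['pixels'][80:230,180:380],None,fx=4,fy=4,interpolation=2))
E
```

```text
time_s: 36.9
position: [0.6488, -0.2093, 0.45]
tcp_rot: [[-0.001, -0.994, -0.111], [0.001, -0.111, 0.994], [-1.0, 0.001, 0.001]]
force: [0.2, 0.4, 0.7]
opening: 0.574
t 36.9 grasp [ 0.6487 -0.2092  0.286 ] phi -173.6 j [ -27.   32.   70.    0.   77. -124.] open 0.050 F [0.2 0.4 0.7]
spin total 0.007 rad
offset tool [ 0.076  -0.0004 -0.0094] world [ 0.0013 -0.0093 -0.076 ]
```

View pics/g1.png

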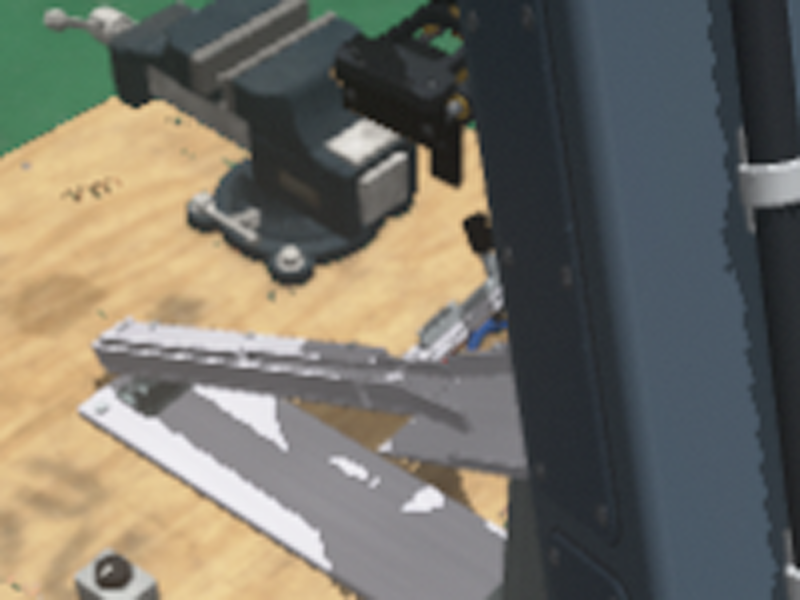

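The knob at (480,235) sits below the jaw. I'll correct 9 mm sideways, go down and pinch it.

```bash
python3 -m crank '[{"offset":[0.02,0,-0.009],"spin":0},{"offset":[0.025,0,0],"spin":0},{"offset":[0.02,0,0],"spin":0},{"offset":[0.010,0,0],"spin":0},{"offset":[0,0,0],"spin":0},{"offset":[0,0,0],"spin":0}]'; python3 -m crank '[{"offset":[0,0,0],"spin":0},{"offset":[0,0,0],"spin":0},{"offset":[0,0,0],"spin":0},{"offset":[0,0,0],"spin":0}]' 0;python3 - <<'E'
from h import *
go()
print(inv(bot.read_state()['position']-[0,0,.164]))
E
```

```text
time_s: 37.55
position: [0.6504, -0.2199, 0.3764]
tcp_rot: [[0.002, -0.994, -0.11], [-0.001, -0.11, 0.994], [-1.0, -0.002, -0.002]]
force: [0.4, 0.1, -0.1]
opening: 0.573
time_s: 37.95
position: [0.65, -0.2196, 0.3752]
tcp_rot: [[0.001, -0.994, -0.11], [-0.0, -0.11, 0.994], [-1.0, -0.001, -0.0]]
force: [-0.4, -0.1, 0.0]
opening: 0.298
t 38.0 grasp [ 0.6501 -0.2196  0.2112] phi -173.7 j [ -28.   37.   74.    0.   69. -124.] open 0.026 F [-0.4 -0.1  0. ]
[-0.00470336 -0.12711677  0.05467844]
```

```bash
python3 -m crank '[{"offset":[0,0,0],"spin":0},{"offset":[0,0,0],"spin":0}]' 0;python3 -m crank '[{"offset":[0,0,0.01],"spin":0},{"offset":[0,0,0.013],"spin":0},{"offset":[0,0,0.013],"spin":0},{"offset":[0,0,0.013],"spin":0},{"offset":[0,0,0.009],"spin":0},{"offset":[0,0,0.004],"spin":0},{"offset":[0,0,0],"spin":0}]'; python3 - <<'E'
from h import *
go()
print(inv(bot.read_state()['position']-[0,0,.164]))
E
```

```text
time_s: 38.15
position: [0.6499, -0.2177, 0.375]
tcp_rot: [[-0.001, -0.994, -0.11], [0.005, -0.11, 0.994], [-1.0, 0.0, 0.005]]
force: [-0.6, 5.3, 2.7]
opening: 0.197
time_s: 38.85
position: [0.6433, -0.1565, 0.375]
tcp_rot: [[0.001, -0.994, -0.111], [0.002, -0.111, 0.994], [-1.0, -0.001, 0.002]]
force: [0.9, 1.9, 1.7]
opening: 0.194
t 38.9 grasp [ 0.6434 -0.1563  0.211 ] phi -173.6 j [ -23.   35.   78.    0.   67. -120.] open 0.017 F [0.9 1.9 1.7]
[-0.00467382 -0.06375279  0.05443119]
```

```bash
python3 -m crank '[{"offset":[0,0,0.002],"spin":0},{"offset":[0,0,0.002],"spin":0},{"offset":[0,0,0],"spin":0},{"offset":[0,0,0],"spin":0}]'; python3 - <<'E'
from h import *
go()
print(inv(bot.read_state()['position']-[0,0,.164]))
E
```

```text
time_s: 39.25
position: [0.643, -0.1547, 0.375]
tcp_rot: [[0.001, -0.994, -0.109], [-0.001, -0.11, 0.994], [-1.0, -0.001, -0.001]]
force: [2.5, -3.6, 2.3]
opening: 0.197
t 39.2 grasp [ 0.6433 -0.1549  0.211 ] phi -173.7 j [ -23.   35.   78.   -0.   67. -119.] open 0.017 F [ 2.5 -3.6  2.3]
[-0.00477907 -0.06190444  0.05443756]
```

```bash
python3 -m crank '[{"offset":[0,0,0.002],"spin":0},{"offset":[0,0,0.002],"spin":0},{"offset":[0,0,0],"spin":0},{"offset":[0,0,0],"spin":0}]'; python3 - <<'E'
from h import *
go()
print(inv(bot.read_state()['position']-[0,0,.164]))
E
```

```text
time_s: 39.65
position: [0.6428, -0.1534, 0.3751]
tcp_rot: [[0.003, -0.994, -0.109], [-0.008, -0.109, 0.994], [-1.0, -0.002, -0.008]]
force: [2.2, -10.8, -0.6]
opening: 0.199
t 39.6 grasp [ 0.6433 -0.1547  0.2111] phi -173.7 j [ -23.   35.   78.   -0.   67. -119.] open 0.017 F [  2.2 -10.8  -0.6]
[-0.00486795 -0.06052391  0.05447387]
```

The knob stopped moving and the force rose to 11 N, so the gate is on its stop. Release, back off and check.

```bash
python3 -m crank '[{"offset":[0,0,-0.003],"spin":0},{"offset":[0,0,0],"spin":0},{"offset":[0,0,0],"spin":0},{"offset":[-0.04,0,0],"spin":0},{"offset":[-0.05,0,0],"spin":0},{"offset":[-0.03,0,0],"spin":0},{"offset":[0,0.04,-0.03],"spin":0},{"offset":[0,0.04,-0.03],"spin":0},{"offset":[0,0.04,-0.03],"spin":0},{"offset":[0,0.03,-0.04],"spin":0},{"offset":[0,0.02,-0.04],"spin":0},{"offset":[0,0,-0.04],"spin":0}]' 0.05;python3 -m crank '[{"offset":[0,0,0],"spin":0},{"offset":[0,0,0],"spin":0},{"offset":[0,0,0],"spin":0}]'; python3 - <<'E'
from h import *
go()
rs=[];im=np.zeros((600,800,3),np.uint8)
for n in('scene','top'):
  c=cap(n,n+'e.png');ce,st,m=dark(c,ch(0,-.062,.043));rs.append(ray(c,*ce));print(ce,st)
  if n=='top':im[:592,:370]=cv2.resize(c['pixels'][95:255,260:360],None,fx=3.7,fy=3.7,interpolation=2)
  else: im[:400,380:780]=cv2.resize(c['pixels'][130:230,190:290],None,fx=4,fy=4,interpolation=2)
  P=cloud(c)
  for l in('thermostat','flux_tin','tape_roll','capacitor'):
    for r in bot.regions_of(l,c)[:1]:
      mm=r['region']&(c['depth']>0);print(n,l,r['p'],np.median(P[mm],0).round(3))
print(inv(tri(rs)))
cv2.imwrite('pics/e4.png',im)
E
```

```text
time_s: 40.85
position: [0.4943, -0.381, 0.4948]
tcp_rot: [[-0.003, -0.994, -0.109], [0.003, -0.109, 0.994], [-1.0, 0.002, 0.003]]
force: [1.0, 0.5, -0.8]
opening: 0.575
time_s: 41.15
position: [0.4968, -0.379, 0.4942]
tcp_rot: [[-0.001, -0.994, -0.111], [0.002, -0.111, 0.994], [-1.0, 0.001, 0.002]]
force: [0.2, -0.5, -0.0]
opening: 0.571
t 41.1 grasp [ 0.4966 -0.3786  0.3302] phi -173.6 j [ -48.   25.   76.    0.   79. -144.] open 0.050 F [ 0.2 -0.5 -0. ]
[285.09302326 149.93023256] [282 146   7   9  43]
scene thermostat 0.83 [0.706 0.08  0.025]
scene flux_tin 0.46 [ 0.564 -0.342  0.029]
scene tape_roll 0.62 [ 0.566 -0.348  0.031]
scene capacitor 0.21 [ 0.567 -0.097  0.191]
[326.97674419 174.23255814] [325 170   5  10  43]
top thermostat 0.65 [0.715 0.078 0.028]
top flux_tin 0.61 [ 0.591 -0.343  0.032]
top tape_roll 0.72 [ 0.622 -0.093  0.164]
top capacitor 0.68 [ 0.63  -0.25   0.056]
[-0.00042732 -0.0616016   0.04504372]
```

View pics/e4.png

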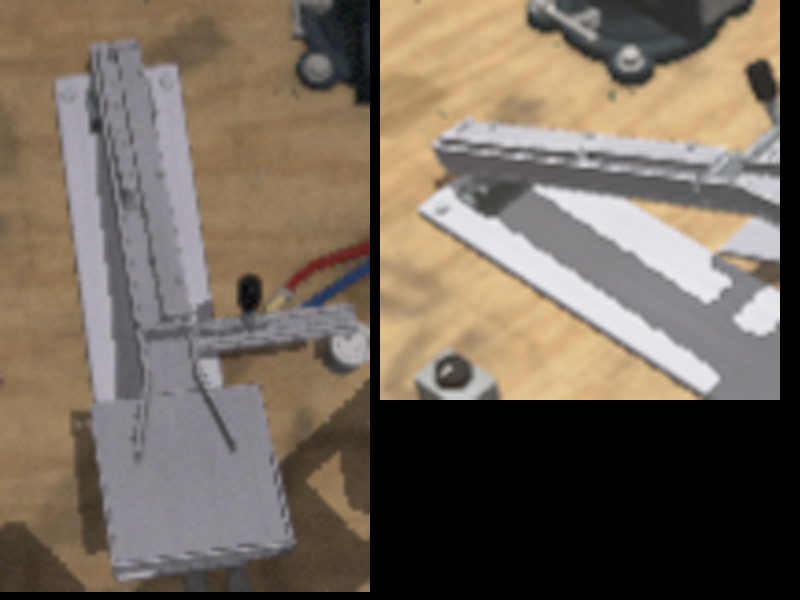

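View pics/scenee.png

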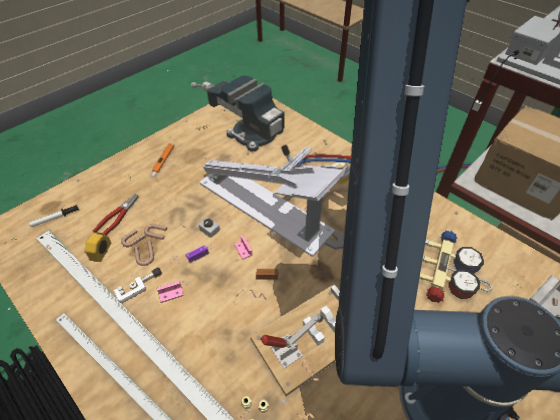

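The gate blade now crosses the channel and its knob is at channel y = -61.6 mm, i.e. shut. The three angles are at the stop and the thermostat is on the bench at (208,227). Handing in.

```bash
python3 - <<'E'
from rig import bot
print(bot.hand_in())
E
```

```text
the job is handed in; nothing more can be done
None
```

I completed the whole sequence and handed the job in at about 41 s; no verdict was reported. I pulled the gate open, then lifted the thermostat out and laid it on the bench at about (0.71, 0.08). I dropped all three silver angles into the pan one after another, flange left, and pushed the gate shut behind them.

**Last checks:**
- **Angles:** they sit end to end at the stop in the top view, the pan is empty, and no other silver angle is on the bench. I judged this from the pictures and did not fit their poses in the channel.
- **Gate:** the knob measured 61.6 mm to the right of the centre line, against 62 mm when fully shut. When I pushed it shut, the resistance rose to about 11 N at the stop.
- **Thermostat:** it lies flat on the bench, clear of the base plate.
- **Flux tin and capacitor:** both were within a few millimetres of where they started.

**Weak or disagreeing readings:**
- **Tape roll:** the network's last detections of it were wrong because the arm was in the way, so I could not re-measure it. The arm never came near it.
- **Capacitor in the scene view:** one low-confidence detection there was also wrong; the top view gave its correct place.
- **Gate at the start:** the knob stood about 7 mm open.

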